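# Lay the rinse bottle down in the home-visit carrier and shut the gate

### The job

The tall flat rinse bottle stands at the heel end of the white home-visit carrier. Using the fingers only to push and steady, without squeezing or lifting it, tip it over along its lane and let it down all the way so that it lands gently on its broad side between the lane walls; then, pushing, see that its base is fully home against the heel plate and swing the steel gate shut across the end of its cap. Leave the other things where they are.

Things in the scene. Friction and masses are not known exactly. Their poses are not given: they have to be found in the camera images.
- bottle: Loose flat litre bottle, pale green-beige, with a ribbed cap: 52 mm thick (its x), 82 mm wide (its y), 216 mm tall (its z, to the cap), 0.32 to 0.55 kg; cap 28 mm in diameter, the top 18 mm. Origin: centre of its underside, 12 mm above the worktop at the start, when it stands with a broad face towards the lane's open end. Leaning about 14 degrees it topples and crashes if nothing goes down in front of it.
- cap_top (a point): Centre of the top face of the bottle's cap (216 mm along the bottle's z from its origin).
- carrier: White carrier with a straight lane for the bottle, fixed. Origin: at worktop level under the heel plate's inner face, middle of the lane. x runs along the lane to its open end (the way to tip), y across it, z up. Base x -12 to 238, y -103 to 69 mm, notched down to the worktop at x > 168, |y| < 32. Lane floor z = 12 mm; walls' inner faces at y = +-45, 5 mm thick, x -3 to 210, tops at z = 40. End open.
- heel (a point): Centre of the rubber pad on the heel plate's inner face, 42 mm above the worktop: the stop for the bottle's foot and base. The plate is 106 mm wide, 6 mm thick, its top 70 mm above the worktop. As the bottle is let down, its foot tends to slide back towards it.
- bay (a point): Middle of the floor of the low-rimmed bay beside the lane (carrier x 0 to 208, y -101 to -50 mm), which holds two eye-drop bottles reaching 100 mm above the worktop and a lens case.
- gate (a joint): Angle of the steel gate, a flat bar 112 mm long, 7 thick and 18 high (29 to 47 mm above the worktop). The bar points from its hinge at (0.43 - value) rad, from the carrier's +x towards +y: 0 = fully open, pointing out past the lane end; 2.0 = fully shut on its stop, straight across the lane end, inner face 222.5 mm from the heel plate. Friction about 0.03 N m; it stays where left.
- gate_hinge (a point): The gate's upright hinge axis at the bar's mid-height (x 226, y 58, z 38 mm in the carrier's frame), on a post 52 mm high.
- gate_end (a point): Point on the gate bar's middle line 104 mm from the hinge, at mid-height.
- dropper_green: Small eye-drop bottle with a green cap, 25 mm in diameter, 80 mm tall, standing in the carrier's bay; leave alone.
- dropper_white: Small eye-drop bottle with a white cap, 25 mm in diameter, 88 mm tall, standing in the carrier's bay; leave alone.
- lens_case: Flat contact lens case, 36 x 72 x 18 mm, lying in the carrier's bay; leave alone.
- lens_pot: Black round screw pot, 66 mm in diameter, 33 mm high; leave alone.
- solution: White oval bottle with a pointed cap, 40 x 62 x 172 mm, standing on the worktop; leave alone.
- torch: Black penlight with a white end, 17 x 114 x 19 mm, lying on the worktop; leave alone.
- gauze: Sealed flat pack, 55 x 95 x 9 mm, lying on the worktop; leave alone.
There are look-alikes about, which are no part of the job. What is shaped like the bottle but orange is not meant.

How it is judged:
On the way:
1. the bottle lies at rest on its side in the lane, between the walls, cap towards the open end (angle between bottle's own z axis and vertical between 1.48 and 1.66 rad and y of bottle in the frame of carrier between -0.01 and 0.01 m and z of bottle in the frame of carrier between 0.032 and 0.046 m and y of cap_top in the frame of carrier between -0.014 and 0.014 m and x of cap_top in the frame of carrier above 0.15 m and linear speed of bottle below 0.05 m/s and angular speed of bottle below 0.3 rad/s), for 0.2 s.
At the end, for the whole second after the job is handed in: The bottle lies on its side in the lane (axis within 5 degrees of level, axis within 10 mm of the lane's middle at the base and 14 mm at the cap, resting on the lane's floor), its base no more than 10 mm from the heel plate, the gate within 0.1 rad of fully shut, everything at rest and let go (angle between bottle's own z axis and vertical between 1.48 and 1.66 rad and y of bottle in the frame of carrier between -0.01 and 0.01 m and z of bottle in the frame of carrier between 0.032 and 0.046 m and y of cap_top in the frame of carrier between -0.014 and 0.014 m and x of cap_top in the frame of carrier above 0.15 m and x of bottle in the frame of carrier between -0.004 and 0.01 m and value of joint gate above 1.9 rad and linear speed of bottle below 0.02 m/s and angular speed of bottle below 0.2 rad/s); the robot touches nothing.
It fails at once if the bottle falls or is thrown over (turns faster than 3 rad/s) (angular speed of bottle above 3 rad/s).
It fails at once if the bottle is squeezed or shoved hard (more than 15 N from the fingers) (contact force between bottle and the fingers above 15 N).
It fails at once if the bottle is lifted: its base or its cap rises more than about 2 cm above what tipping needs (height (world z) of bottle above 0.064 m or height (world z) of cap_top above 0.25 m).
It fails at once if the bottle's foot leaves the heel end of the lane (x of bottle in the frame of carrier above 0.12 m or y of bottle in the frame of carrier above 0.03 m or y of bottle in the frame of carrier below -0.03 m).
It fails at once if another thing is moved by more than 15 mm or tipped over (distance of any of dropper_green, dropper_white, lens_case, lens_pot, solution, torch, gauze from where it was at the start of the episode above 0.015 m or angle between any of dropper_green, dropper_white, solution's own z axis and vertical above 0.4 rad).
It also fails if it takes over 72 s, if anything falls off the work surface, if the arm or the gripper's body presses on something with over 40 N, if the wrist force passes 120 N, or if a joint passes its speed limit or range.

### The arm

A 6-joint arm with a two-finger parallel gripper is mounted at the origin on a cart in front of the work surface, level with it; the furniture and walls round the work are solid. World frame = base frame: x ahead of the robot, y to its left, z up, the work surface at z = 0. Lengths are in m, angles in rad, forces in N, time in s.
With the tool pointing down it reaches from about 0.25 to 0.85 m from the base axis. Payload 12.5 kg.
Tool frame: the origin (TCP) lies at the very end of the fingers, on their centre line; the grasp point (between the pads) lies 19 mm behind it; z points along the fingers, x is the direction in which the jaws open and shut, and the axes are right-handed (so a half turn about z gives the same grasp; the last joint's range is limited). The gripper opens to 93 mm and grips with 3 to 60 N. Pads are 15 mm wide; open, the fingers measure 128 mm over their backs; the gripper's body (75 mm by 188 mm) begins 65 mm behind the grasp point.
Start: joints at [-0.085, 0.351, 1.652, -0, 1.139, -0.085], TCP at [0.55, 0, 0.219] pointing down, gripper open.
Joint ranges: [-2.75, 2.75], [-0.79, 2.1], [0.01, 2.65], [-1.57, 4.71], [0.07, 3.14], [-2.87, 2.87]. Speed limits (rad/s): [2.22, 2.22, 2.79, 3.14, 3.14, 3.14].

### API

Orientations are given as a unit quaternion [w, x, y, z].
In Python, from rig import ctrl gives the robot as it stands.
- The arm moves only by the shell command python3 -m inch 'ROWS' [FORCE]. ROWS is JSON, a list of rows, each an object of numbers: "hand": the opening, from 0 (shut) to 1 (fully open); "x", "y", "z": the shift along the tool's x, y, z in m; "ax", "ay", "az": the turn, a rotation vector about the tool's x, y, z in degrees. In form: [{"hand": .., "x": .., "y": .., "z": .., "ax": .., "ay": .., "az": ..}, ...]. A call has exactly 10 rows; each row shifts and turns the commanded pose from where the row before left it, along the tool's axes as they then stand; what a row does not reach is not made up. A row lasts 1/8 s, in which the tool goes at most 62.5 mm and 10.7 degrees, less where a joint would pass 70% of its speed; a pose out of reach is approached as far as the arm can. A call with a gripper value outside its range is refused whole. The fingers move at their own pace and stop on an object; FORCE is the grip in N (left out, the last holds). Time passes only in rows, so rows that do not move let the fingers close, or fill a call up. It gives the time, the measured TCP pose, the force and the opening at its end, in the units of the state.
- ctrl.get_state(): the state, without advancing time (a new reading comes with each control period).
- ctrl.snapshot(name): name is "scene" or "side" or "wrist"; returns the picture (480x640x3 uint8, blue, green, red); there is no depth.
- ctrl.camera_info(name): a dict with "intrinsics" (3x3 intrinsics, pixels), "k1" (the pictures are not rectified: a ray, as slopes to the right and down, at radius r is drawn at 1 + k1 r^2 times it, then the intrinsics apply), "T" (4x4, takes a point from camera to world coordinates); the wrist camera has in their place "tool_from_camera" (4x4, takes a point from camera to tool coordinates, whose origin is the TCP and whose axes are the tool frame's). Camera axes: x right, y down, z forward; pixel columns grow to the right and rows downward; lengths in m; the calibration is good to about 2 mm. A picture is of the moment at which its call begins: read the wrist's pose just before it. camera_info takes no time and is no camera call.
- ctrl.close_job(): hands the job in, once; it reports no verdict.
Trained networks look in the newest picture that a camera, given by its name, has taken for a name from the list of things; names that differ only in an ending like _2 or _b are one class to them, and where a whole thing is asked for, a point or a joint stands for the part that bears it (a point fixed in the world has none). Each returns a list of dicts, best first, with "confidence" (0 to 1); they miss things now and then, are a little off and sometimes report something else, mostly with a low value. They report only what shows in the picture. A call takes as long as a camera call. They do not tell look-alikes from the thing itself.
- ctrl.regions_of(camera, thing): "mask" (480x640 bool, what is visible of it).
- ctrl.place_of(camera, thing): "point" ([x, y, z] in m, in the coordinates of the camera as it stood for that picture, good to about 4 mm: a listed point, or the origin of a listed thing).
The state is a dict: "time": time; "q": joint angles; "joint_velocities": joint speeds; "joint_efforts": joint torques, N m; "position": TCP position; "tcp_rot": TCP orientation; "wrist_force": force on the tool from outside, world axes, zero at the start; "moment": the same for the moment, N m; "width": finger opening in m.
Only numpy, scipy, OpenCV 4.12 (cv2) and the standard library are available. Lean on these libraries where they do the work, as an engineer would, in place of code of your own. Each camera call takes 0.05 s, during which the arm holds its last target.

## Working session

There is one attempt and no reset: what is moved stays moved. The work goes in short steps, Python scripts to look and compute and a shell command to move; the robot and the scene stay as the last step left them, time stands still between calls to the robot, and variables do not carry over. Pictures are saved under pics/ and viewed, and the job is handed in when it is done.

```bash
ls; mkdir -p pics; python3 - <<'E'
from rig import ctrl
import cv2
s=ctrl.get_state(); print(s)
for n in ("scene","side","wrist"):
    cv2.imwrite(f"pics/{n}0.png",ctrl.snapshot(n)); print(n,ctrl.camera_info(n))
E
```

```text
pics
{'time': 0.0, 'q': array([-8.45873593e-02,  3.51196784e-01,  1.65243505e+00, -5.18212576e-05,
        1.13910495e+00, -8.45908994e-02]), 'joint_velocities': array([-0.00174851, -0.00122486, -0.00314259,  0.00066915, -0.00093089,
       -0.00137698]), 'joint_efforts': array([ 1.41757551e-03, -4.97321892e+01, -2.85254824e+01,  6.99741254e-02,
        2.57699919e-02, -1.73020858e-04]), 'position': array([5.49648253e-01, 4.92415733e-05, 2.18118875e-01]), 'tcp_rot': array([-2.48896322e-05,  9.99999836e-01,  1.26247155e-05, -5.72008323e-04]), 'wrist_force': array([ 0.02240108, -0.09249316,  1.19425597]), 'moment': array([-0.01424085,  0.00993433,  0.03255882]), 'width': 0.09306691403931258}
scene {'intrinsics': array([[568.50016872,   0.        , 321.49390144],
       [  0.        , 568.50016872, 236.06837012],
       [  0.        ,   0.        ,   1.        ]]), 'k1': 0.019540008080524147, 'T': array([[-0.86787066,  0.42735018, -0.2533226 ,  0.82943611],
       [ 0.49676058,  0.74094805, -0.45191251,  0.51290637],
       [-0.00542601, -0.51804228, -0.8553378 ,  1.20063841],
       [ 
[... 373 characters left out ...]
16701752],
       [ 0.02279834, -0.90382284, -0.4272991 ,  0.72087986],
       [ 0.        ,  0.        ,  0.        ,  1.        ]])}
wrist {'intrinsics': array([[399.10734111,   0.        , 320.73627151],
       [  0.        , 399.10734111, 234.24869776],
       [  0.        ,   0.        ,   1.        ]]), 'k1': -0.03973509138348079, 'tool_from_camera': array([[ 9.99999750e-01,  5.98251461e-04, -3.77173124e-04,
         2.42205090e-04],
       [-4.68597583e-04,  9.59938860e-01,  2.80209147e-01,
        -7.72090091e-02],
       [ 5.29698670e-04, -2.80208900e-01,  9.59938900e-01,
        -1.65784919e-01],
       [ 0.00000000e+00,  0.00000000e+00,  0.00000000e+00,
         1.00000000e+00]])}
```

View pics/scene0.png

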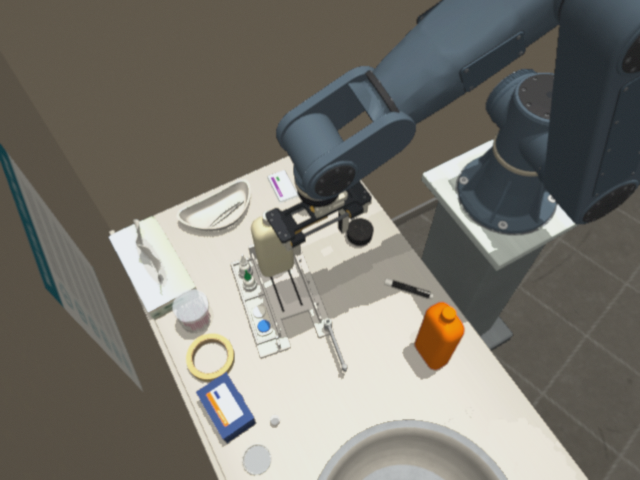

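View pics/side0.png

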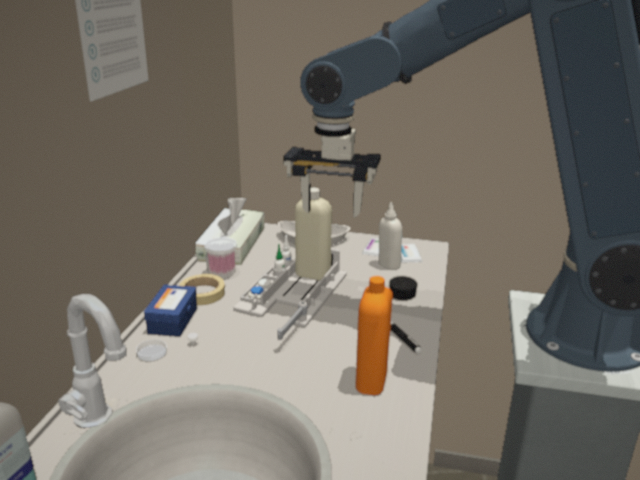

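View pics/wrist0.png

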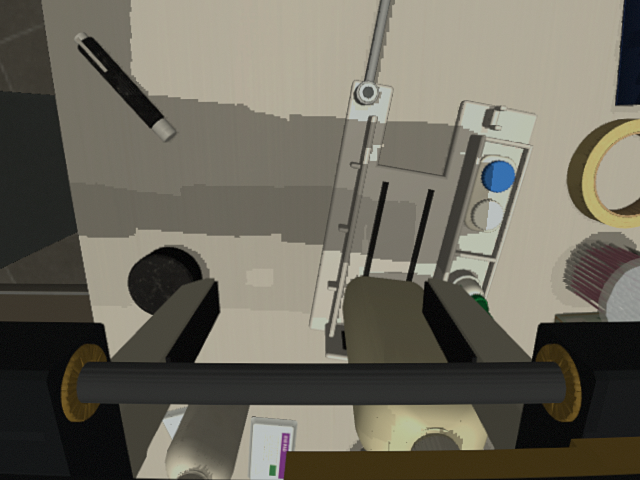

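```bash
cat > h.py <<'E'
from rig import ctrl
import numpy as np, cv2
from scipy.spatial.transform import Rotation as R
def Tcam(n):
    ci=ctrl.camera_info(n)
    if "T" in ci: return ci["T"]
    s=ctrl.get_state(); q=s["tcp_rot"]; T=np.eye(4)
    T[:3,:3]=R.from_quat(np.r_[q[1:],q[0]]).as_matrix(); T[:3,3]=s["position"]
    return T@ci["tool_from_camera"]
def places(n,things):
    T=Tcam(n)
    for t in things:
        for d in ctrl.place_of(n,t)[:2]:
            p=T[:3,:3]@d["point"]+T[:3,3]; print(n,t,round(d["confidence"],2),np.round(p,4))
def project(n,P):
    ci=ctrl.camera_info(n);T=np.linalg.inv(Tcam(n));P=np.atleast_2d(P)
    c=P@T[:3,:3].T+T[:3,3]; u=c[:,:2]/c[:,2:]; r2=(u**2).sum(1,keepdims=True)
    u=u*(1+ci["k1"]*r2); K=ci["intrinsics"]; return u*K[0,0]+K[:2,2]
def ray(n,px):
    ci=ctrl.camera_info(n);K=ci["intrinsics"]; u0=(np.array(px,float)-K[:2,2])/K[0,0];u=u0.copy()
    for _ in range(20): u=u0/(1+ci["k1"]*(u@u))
    T=Tcam(n); return T[:3,3],T[:3,:3]@np.r_[u,1]
def onplane(n,px,z):
    o,d=ray(n,px); return o+d*(z-o[2])/d[2]
E
python3 - <<'E'
from h import *
for n in ("wrist","scene","side"):
    ctrl.snapshot(n)
    places(n,["carrier","heel","gate_hinge","gate_end","bottle","cap_top","bay","dropper_green","dropper_white"]+(["solution","lens_pot"] if n!="wrist" else []))
print(ctrl.get_state()["time"])
E
```

```text
wrist gate_hinge 0.56 [0.5847 0.0982 0.039 ]
wrist gate_end 0.51 [0.5849 0.0974 0.0377]
wrist bottle 0.93 [ 0.6095 -0.1026  0.0121]
wrist bay 0.84 [ 0.6982 -0.0437  0.0131]
wrist dropper_green 0.86 [ 0.6908 -0.08    0.0082]
wrist dropper_white 0.3 [ 0.3729  0.1065 -0.0017]
scene bottle 0.74 [0.4157 0.2577 0.0051]
scene bottle 0.67 [ 0.609  -0.1007  0.0166]
scene cap_top 0.75 [0.4161 0.2563 0.214 ]
scene cap_top 0.65 [ 0.6114 -0.1053  0.2246]
scene bay 0.85 [ 0.6919 -0.0431  0.0116]
scene dropper_green 0.52 [ 0.6878 -0.0861  0.0136]
scene dropper_white 0.61 [ 0.6822 -0.1223  0.0127]
scene dropper_white 0.59 [0.5885 0.0971 0.0385]
scene solution 0.55 [0.5877 0.0984 0.0429]
scene solution 0.45 [0.3712 0.1086 0.0026]
scene lens_pot 0.66 [ 3.905e-01 -7.800e-02  3.000e-04]
scene lens_pot 0.66 [0.7036 0.0108 0.0146]
side carrier 0.6 [ 0.6116 -0.1367 -0.0041]
side carrier 0.6 [ 0.3952 -0.0761  0.003 ]
side gate_hinge 0.64 [0.5851 0.0987 0.0348]
side gate_end 0.66 [0.6076 0.2022 0.0396]
side gate_end 0.5 [ 0.6916 -0.0848  0.0131]
side bottle 0.77 [ 0.4199  0.2565 -0.0015]
side bottle 0.74 [ 0.6131 -0.0978  0.0086]
side cap_top 0.72 [ 0.6127 -0.0982  0.2238]
side cap_top 0.65 [0.4192 0.2538 0.2139]
side bay 0.71 [ 0.6949 -0.045   0.0139]
side dropper_green 0.48 [ 0.6942 -0.0836  0.0088]
side solution 0.88 [ 4.403e-01 -2.142e-01  1.000e-04]
side lens_pot 0.88 [ 0.3948 -0.0739  0.0024]
side lens_pot 0.35 [0.7126 0.0085 0.0083]
1.85
```

```bash
cat > ov.py <<'E'
from h import *
import sys
def frame(ox,oy,th):
    T=np.eye(4);c,s=np.cos(th),np.sin(th);T[:2,:2]=[[c,-s],[s,c]];T[:2,3]=ox,oy;return T
def draw(n,img,T,sc=1):
    def L(pts,col,closed=True):
        P=np.array(pts)@T[:3,:3].T+T[:3,3]
        p=np.round(project(n,P)*sc*16).astype(int)
        cv2.polylines(img,[p.reshape(-1,1,2)],closed,col,1,cv2.LINE_AA,4)
    for y in (.045,.05,-.045,-.05): L([(-.003,y,.04),(.21,y,.04)],(0,0,255),False)
    L([(.168,-.032,.012),(.168,.032,.012)],(255,0,0),False)
    L([(-.012,-.103,.012),(.238,-.103,.012),(.238,.069,.012),(-.012,.069,.012)],(0,255,0))
    L([(0,-.053,.07),(0,.053,.07)],(255,0,255),False)
    L([(.226,.058,.0),(.226,.058,.052)],(255,255,0),False)
E
cat > p.py <<'E'
E
python3 - <<'E'
from ov import *
th=np.radians(80.2); c,s=np.cos(th),np.sin(th)
o=np.array([.5853,.0983])-np.array([c*.226-s*.058,s*.226+c*.058]); print(o)
T=frame(*o,th)
for n in ("wrist","scene","side"):
    im=cv2.resize(ctrl.snapshot(n),None,fx=4,fy=4,interpolation=cv2.INTER_CUBIC)
    draw(n,im,T,4)
    if n=="wrist": cv2.imwrite("pics/ovw.png",im[280:1520,1200:2240][:1200:2,::2]); 
    if n=="scene": cv2.imwrite("pics/ovs.png",im[800:1500,840:1480])
    if n=="side": cv2.imwrite("pics/ovd.png",im[900:1400,900:1500])
E
```

```text
[ 0.60398631 -0.13427434]
```

View pics/ovw.png

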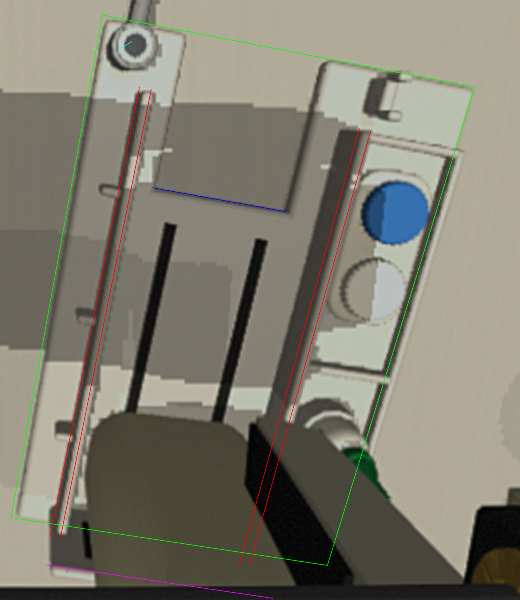

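View pics/ovd.png

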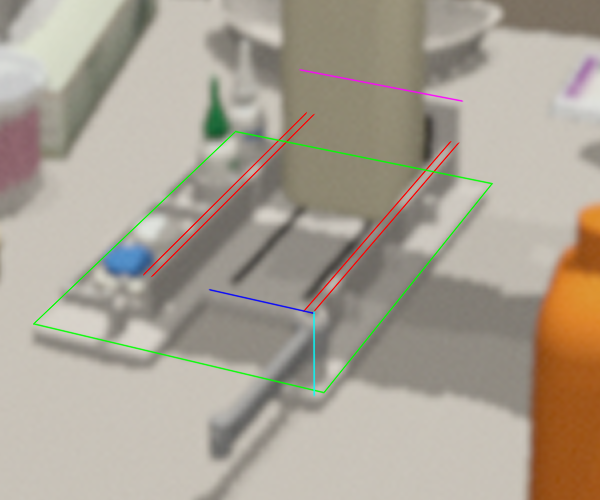

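```bash
python3 -m inch '[{"hand":1,"z":-0.03},{"hand":1,"z":-0.04},{"hand":1,"az":-10},{"hand":1,"az":-10},{"hand":1,"az":-10},{"hand":1,"az":-10},{"hand":1,"az":-10},{"hand":1,"az":-10},{"hand":1,"az":-10},{"hand":1,"az":-10}]' 10; python3 - <<'E'
from ov import *
T=frame(.604,-.1343,np.radians(80.2)); 
im=ctrl.snapshot("wrist");cv2.imwrite("pics/w1.png",im)
places("wrist",["bottle","cap_top","gate_hinge","heel","dropper_green","dropper_white","bay"])
im=cv2.resize(im,None,fx=4,fy=4,interpolation=cv2.INTER_CUBIC);draw("wrist",im,T,4);cv2.imwrite("pics/w1o.png",cv2.resize(im,(800,600),interpolation=cv2.INTER_AREA))
s=ctrl.get_state();print(s["q"],s["position"],s["tcp_rot"],s["time"])
E
```

```text
wrist bottle 0.76 [ 0.607  -0.1025  0.0136]
wrist cap_top 0.17 [0.5872 0.0975 0.0364]
wrist gate_hinge 0.55 [0.5879 0.0991 0.0357]
wrist gate_hinge 0.27 [ 0.3715  0.1058 -0.002 ]
wrist dropper_green 0.8 [ 0.6896 -0.0807  0.0077]
wrist dropper_green 0.53 [ 0.697  -0.0445  0.0123]
wrist bay 0.79 [ 0.694  -0.0443  0.0149]
[-8.46210086e-02  3.50709347e-01  1.65181160e+00 -4.70084510e-06
  1.13908091e+00 -8.45750986e-02] [5.49984817e-01 1.41192921e-05 2.18623021e-01] [ 1.73842874e-06  1.00000000e+00 -2.19715191e-05 -4.76410562e-06] 2.4validation failed for argument at $[0]...
```

View pics/w1o.png

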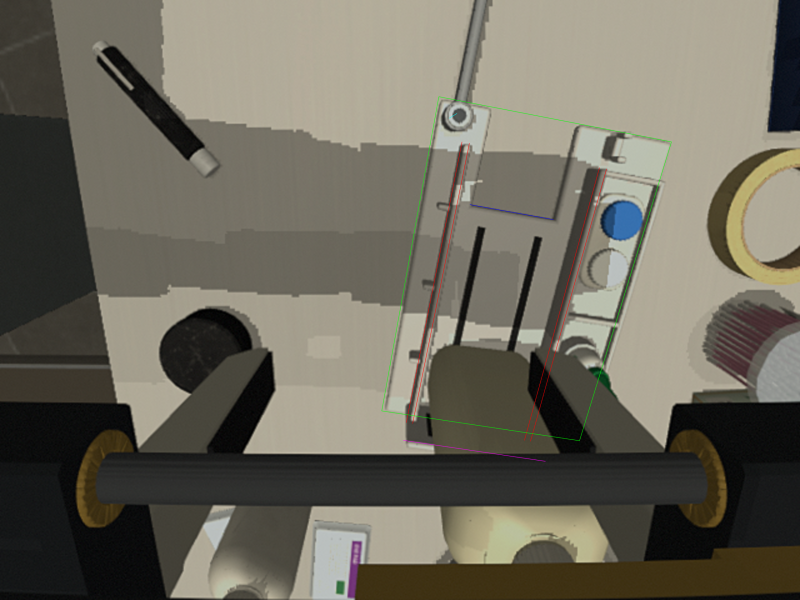

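```bash
python3 -m inch '[{"hand":1,"x":0,"y":0,"z":-0.03,"ax":0,"ay":0,"az":0},{"hand":1,"x":0,"y":0,"z":-0.04,"ax":0,"ay":0,"az":0},{"hand":1,"x":0,"y":0,"z":0,"ax":0,"ay":0,"az":-10},{"hand":1,"x":0,"y":0,"z":0,"ax":0,"ay":0,"az":-10},{"hand":1,"x":0,"y":0,"z":0,"ax":0,"ay":0,"az":-10},{"hand":1,"x":0,"y":0,"z":0,"ax":0,"ay":0,"az":-10},{"hand":1,"x":0,"y":0,"z":0,"ax":0,"ay":0,"az":-10},{"hand":1,"x":0,"y":0,"z":0,"ax":0,"ay":0,"az":-10},{"hand":1,"x":0,"y":0,"z":0,"ax":0,"ay":0,"az":-10},{"hand":1,"x":0,"y":0,"z":0,"ax":0,"ay":0,"az":-10}]' 10
```

```text
time: 3.65
position: [0.55, 0.0001, 0.2886]
tcp_rot: [-0.0, 0.764, 0.645, -0.0]
wrist_force: [0.5, -0.8, 0.5]
width: 0.093
```

```bash
python3 -m inch '[{"hand":1,"x":-0.022,"y":0.019,"z":0,"ax":0,"ay":0,"az":0},{"hand":1,"x":-0.022,"y":0.019,"z":0,"ax":0,"ay":0,"az":0},{"hand":1,"x":-0.022,"y":0.019,"z":0,"ax":0,"ay":0,"az":0},{"hand":1,"x":-0.022,"y":0.019,"z":0,"ax":0,"ay":0,"az":0},{"hand":0.8,"x":0,"y":0,"z":0,"ax":0,"ay":0,"az":0},{"hand":0.7,"x":0,"y":0,"z":0,"ax":0,"ay":0,"az":0},{"hand":0.7,"x":0,"y":0,"z":0,"ax":0,"ay":0,"az":0},{"hand":0.7,"x":0,"y":0,"z":0,"ax":0,"ay":0,"az":0},{"hand":0.7,"x":0,"y":0,"z":0,"ax":0,"ay":0,"az":0},{"hand":0.7,"x":0,"y":0,"z":0,"ax":0,"ay":0,"az":0}]' 10
python3 - <<'E'
from ov import *
T=frame(.604,-.1343,np.radians(80.2)); Ti=np.linalg.inv(T)
print("tcp c",np.round((Ti@np.r_[ctrl.get_state()["position"],1])[:3],4))
for n in ("wrist","scene","side"):
    im=ctrl.snapshot(n)
    P=[]
    places(n,["bottle","cap_top"])
    im=cv2.resize(im,None,fx=4,fy=4,interpolation=cv2.INTER_CUBIC);draw(n,im,T,4)
    # bottle box standing
    for z in (.012,.18):
        B=np.array([(.035+a*.026,b*.041,z) for a,b in((-1,-1),(1,-1),(1,1),(-1,1))])@T[:3,:3].T+T[:3,3]
        cv2.polylines(im,[np.round(project(n,B)*64).astype(int).reshape(-1,1,2)],True,(0,255,255),1,cv2.LINE_AA,4)
    B=np.array([(.035+.014*np.cos(t),.014*np.sin(t),.228) for t in np.linspace(0,6.28,30)])@T[:3,:3].T+T[:3,3]
    cv2.polylines(im,[np.round(project(n,B)*64).astype(int).reshape(-1,1,2)],True,(0,255,255),1,cv2.LINE_AA,4)
    if n=="wrist": im=cv2.resize(im,(800,600),interpolation=cv2.INTER_AREA)
    if n=="scene": im=im[700:1300,700:1400]
    if n=="side": im=im[600:1200,900:1600]
    cv2.imwrite(f"pics/{n}2.png",im)
E
```

```text
time: 4.9
position: [0.6095, -0.0997, 0.2887]
tcp_rot: [0.0, 0.766, 0.643, 0.0]
wrist_force: [-0.5, -1.3, 0.4]
width: 0.0651
tcp c [0.035  0.0005 0.2887]
wrist cap_top 0.6 [ 0.6145 -0.1035  0.2257]
scene bottle 0.95 [ 0.609  -0.0986  0.0134]
scene bottle 0.66 [0.4171 0.2551 0.0007]
scene cap_top 0.9 [0.4182 0.2553 0.2153]
scene cap_top 0.85 [ 0.6121 -0.1057  0.226 ]
side bottle 0.86 [ 0.6117 -0.0998  0.0105]
side bottle 0.74 [0.4177 0.2556 0.0008]
side cap_top 0.92 [0.4186 0.2535 0.2145]
side cap_top 0.55 [ 0.6105 -0.1024  0.2251]
```

View pics/wrist2.png

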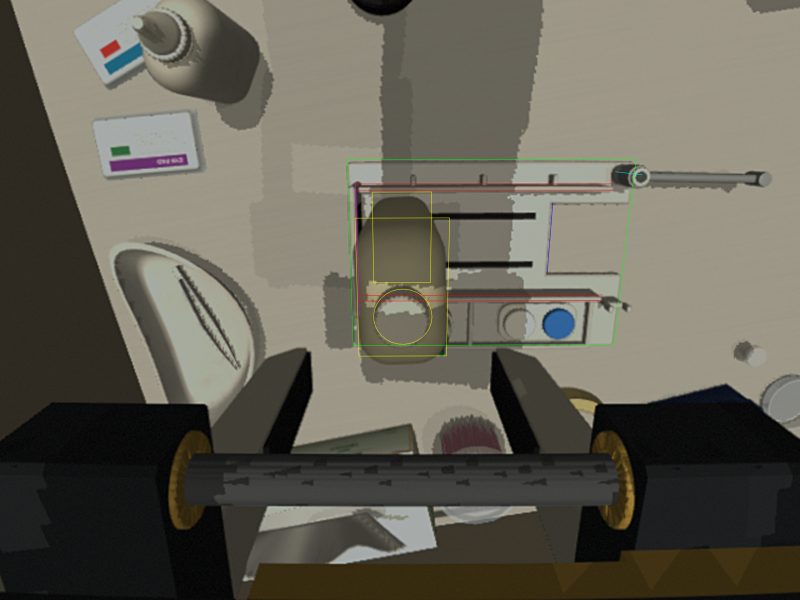

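View pics/scene2.png

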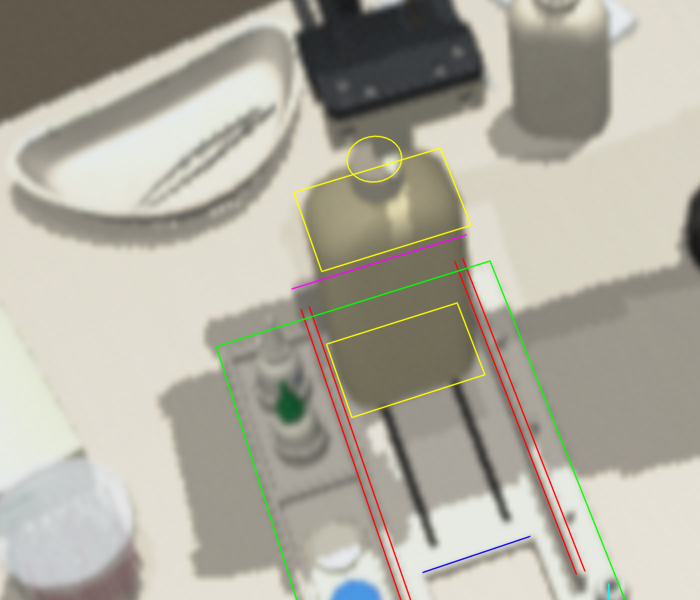

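View pics/side2.png

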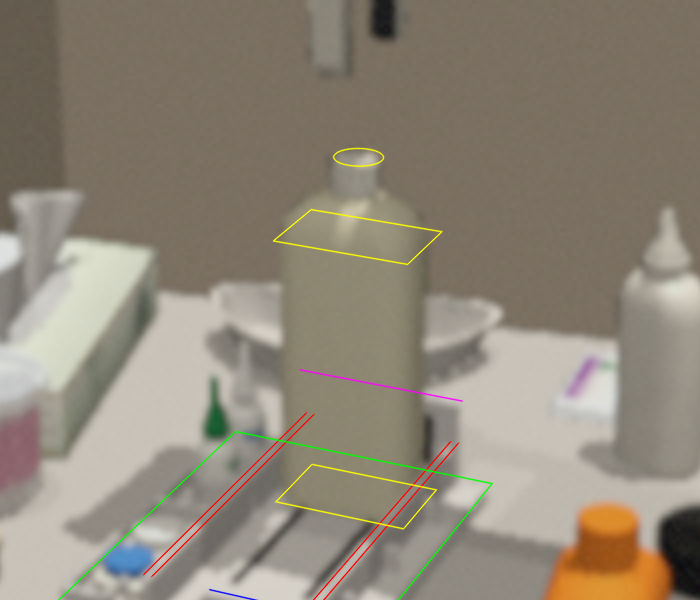

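```bash
python3 -m inch '[{"hand":0.78,"x":-0.001,"y":0,"z":0,"ax":0,"ay":0,"az":0},{"hand":0.78,"x":-0.001,"y":0.001,"z":0.014,"ax":0,"ay":0,"az":0},{"hand":0.78,"x":0,"y":0.001,"z":0.014,"ax":0,"ay":0,"az":0},{"hand":0.78,"x":0,"y":0,"z":0.014,"ax":0,"ay":0,"az":0},{"hand":0.78,"x":0,"y":0,"z":0.014,"ax":0,"ay":0,"az":0},{"hand":0.78,"x":0,"y":0,"z":0.014,"ax":0,"ay":0,"az":0},{"hand":0.78,"x":0,"y":0,"z":0.014,"ax":0,"ay":0,"az":0},{"hand":0.78,"x":0,"y":0,"z":0.014,"ax":0,"ay":0,"az":0},{"hand":0.78,"x":0,"y":0,"z":0.014,"ax":0,"ay":0,"az":0},{"hand":0.78,"x":0,"y":0,"z":0,"ax":0,"ay":0,"az":0}]' 10
python3 - <<'E'
from ov import *
T=frame(.604,-.1343,np.radians(80.2)); Ti=np.linalg.inv(T)
print("tcp c",np.round((Ti@np.r_[ctrl.get_state()["position"],1])[:3],4))
a=ctrl.snapshot("wrist");b=ctrl.snapshot("scene");c=ctrl.snapshot("side")
cv2.imwrite("pics/w3.png",a)
up=lambda i:cv2.resize(i,None,fx=2.5,fy=2.5,interpolation=cv2.INTER_CUBIC)
cv2.imwrite("pics/c3.png",np.hstack([up(b[170:350,200:360]),up(c[130:310,200:360])]))
E
```

```text
time: 6.6
position: [0.6106, -0.102, 0.1754]
tcp_rot: [-0.001, 0.766, 0.643, -0.001]
wrist_force: [-0.2, 0.0, -0.1]
width: 0.0726
tcp c [ 0.0329 -0.0011  0.1754]
```

View pics/w3.png

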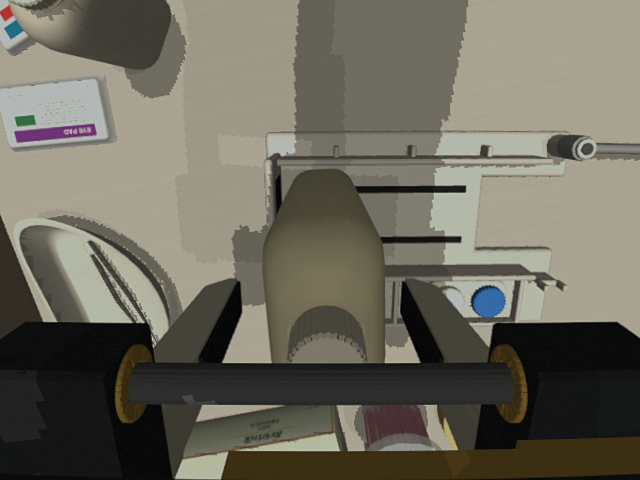

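View pics/c3.png

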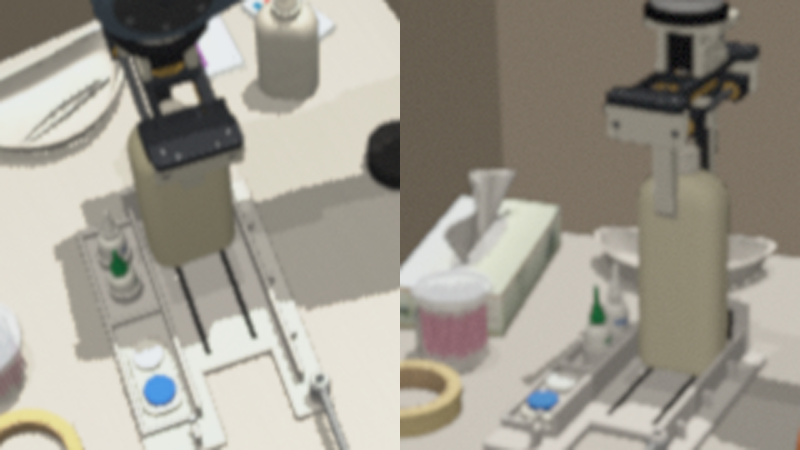

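```bash
python3 -m inch '[{"hand":0.65,"x":0,"y":0,"z":0,"ax":0,"ay":0,"az":0},{"hand":0.65,"x":0,"y":0,"z":0,"ax":0,"ay":0,"az":0},{"hand":0.65,"x":0,"y":0,"z":0,"ax":0,"ay":0,"az":0},{"hand":0.65,"x":0.003,"y":0,"z":-0.0005,"ax":0,"ay":-1,"az":0},{"hand":0.65,"x":0.0043,"y":0,"z":-0.0007,"ax":0,"ay":-1.5,"az":0},{"hand":0.65,"x":0.0043,"y":0,"z":-0.0007,"ax":0,"ay":-1.5,"az":0},{"hand":0.65,"x":0.0043,"y":0,"z":-0.0007,"ax":0,"ay":-1.5,"az":0},{"hand":0.65,"x":0.0043,"y":0,"z":-0.0007,"ax":0,"ay":-1.5,"az":0},{"hand":0.65,"x":0.003,"y":0,"z":-0.0005,"ax":0,"ay":-1,"az":0},{"hand":0.65,"x":0,"y":0,"z":0,"ax":0,"ay":0,"az":0}]' 10
cat > look.py <<'E'
from ov import *
import sys
T=frame(.604,-.1343,np.radians(80.2)); Ti=np.linalg.inv(T)
def st():
    s=ctrl.get_state(); q=s["tcp_rot"]; Rm=Ti[:3,:3]@R.from_quat(np.r_[q[1:],q[0]]).as_matrix()
    f=T[:3,:3].T@s["wrist_force"]
    z=Rm[:,2]; print("t",s["time"],"tcp c",np.round((Ti@np.r_[s["position"],1])[:3]*1000,1),"phi",round(np.degrees(np.arctan2(-z[0],-z[2])),1),"zy",round(z[1],3),"Fc",np.round(f,2),"w",round(s["width"]*1000,1),"q",np.round(s["q"],2))
if __name__=="__main__":
    st(); k=sys.argv[1]
    a=ctrl.snapshot("wrist");b=ctrl.snapshot("scene");c=ctrl.snapshot("side")
    up=lambda i,f:cv2.resize(i,None,fx=f,fy=f,interpolation=cv2.INTER_CUBIC)
    x=np.hstack([up(b[150:350,200:360],1.8),up(c[110:310,220:380],1.8),])
    cv2.imwrite(f"pics/l{k}.png",np.hstack([x[:360,:576],np.zeros((0,0,3),np.uint8)]) if 0 else x)
    cv2.imwrite(f"pics/lw{k}.png",a)
E
python3 look.py 4
```

```text
time: 8.0
position: [0.6153, -0.0787, 0.179]
tcp_rot: [0.045, 0.764, 0.642, -0.054]
wrist_force: [-0.4, 0.6, -0.2]
width: 0.0602
t 8.0 tcp c [ 56.8  -1.7 179. ] phi 8.0 zy 0.0 Fc [ 0.52  0.48 -0.18] w 60.2 q [-0.14  0.53  1.49 -0.15  1.13 -1.47]
```

View pics/l4.png

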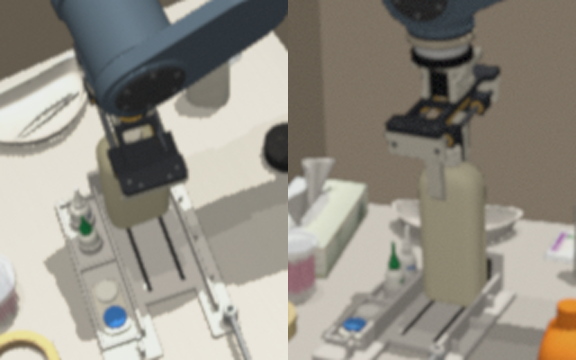

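View pics/lw4.png

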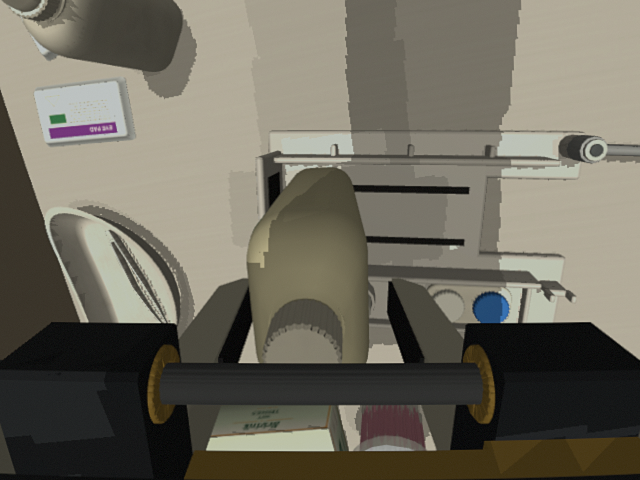

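```bash
python3 -m inch '[{"hand":0.65,"x":0.0040,"y":0,"z":-0.0006,"ax":0,"ay":-1.4,"az":0},{"hand":0.65,"x":0.0040,"y":0,"z":-0.0006,"ax":0,"ay":-1.4,"az":0},{"hand":0.65,"x":0.0040,"y":0,"z":-0.0006,"ax":0,"ay":-1.4,"az":0},{"hand":0.65,"x":0.0040,"y":0,"z":-0.0006,"ax":0,"ay":-1.4,"az":0},{"hand":0.65,"x":0.0040,"y":0,"z":-0.0006,"ax":0,"ay":-1.4,"az":0},{"hand":0.65,"x":0.0040,"y":0,"z":-0.0006,"ax":0,"ay":-1.4,"az":0},{"hand":0.65,"x":0.0040,"y":0,"z":-0.0006,"ax":0,"ay":-1.4,"az":0},{"hand":0.65,"x":0.0040,"y":0,"z":-0.0006,"ax":0,"ay":-1.4,"az":0},{"hand":0.65,"x":0.0040,"y":0,"z":-0.0006,"ax":0,"ay":-1.4,"az":0},{"hand":0.65,"x":0,"y":0,"z":0,"ax":0,"ay":0,"az":0}]' 10
python3 look.py 5
```

```text
time: 9.4
position: [0.6215, -0.0429, 0.1756]
tcp_rot: [0.115, 0.753, 0.633, -0.137]
wrist_force: [0.2, 0.3, 0.1]
width: 0.0602
t 9.4 tcp c [ 93.1  -1.7 175.6] phi 20.6 zy 0.001 Fc [ 0.28 -0.17  0.13] w 60.2 q [ 0.01  0.58  1.46 -0.38  1.2  -1.23]
```

View pics/l5.png

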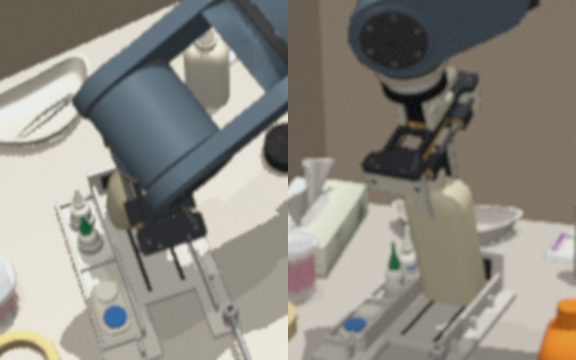

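View pics/lw5.png

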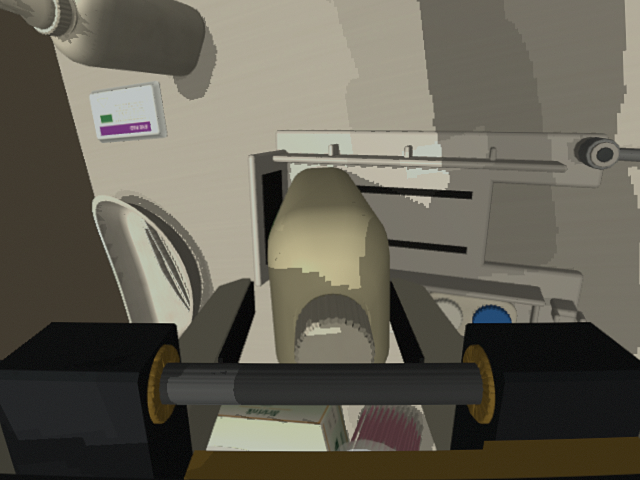

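```bash
python3 -m inch '[{"hand":0.65,"x":0.0043,"y":0,"z":-0.0007,"ax":0,"ay":-1.5,"az":0},{"hand":0.65,"x":0.0043,"y":0,"z":-0.0007,"ax":0,"ay":-1.5,"az":0},{"hand":0.65,"x":0.0043,"y":0,"z":-0.0007,"ax":0,"ay":-1.5,"az":0},{"hand":0.65,"x":0.0043,"y":0,"z":-0.0007,"ax":0,"ay":-1.5,"az":0},{"hand":0.65,"x":0.0043,"y":0,"z":-0.0007,"ax":0,"ay":-1.5,"az":0},{"hand":0.65,"x":0.0043,"y":0,"z":-0.0007,"ax":0,"ay":-1.5,"az":0},{"hand":0.65,"x":0.0043,"y":0,"z":-0.0007,"ax":0,"ay":-1.5,"az":0},{"hand":0.65,"x":0.0043,"y":0,"z":-0.0007,"ax":0,"ay":-1.5,"az":0},{"hand":0.65,"x":0.0043,"y":0,"z":-0.0007,"ax":0,"ay":-1.5,"az":0},{"hand":0.65,"x":0.0043,"y":0,"z":-0.0007,"ax":0,"ay":-1.5,"az":0}]' 10
python3 look.py 6
```

```text
time: 10.8
position: [0.6287, -0.0026, 0.1622]
tcp_rot: [0.197, 0.729, 0.612, -0.235]
wrist_force: [-0.4, 0.9, -1.6]
width: 0.0603
t 10.8 tcp c [134.   -1.9 162.2] phi 35.7 zy 0.002 Fc [ 0.83  0.56 -1.58] w 60.3 q [ 0.17  0.69  1.39 -0.6   1.35 -1.01]
```

View pics/l6.png

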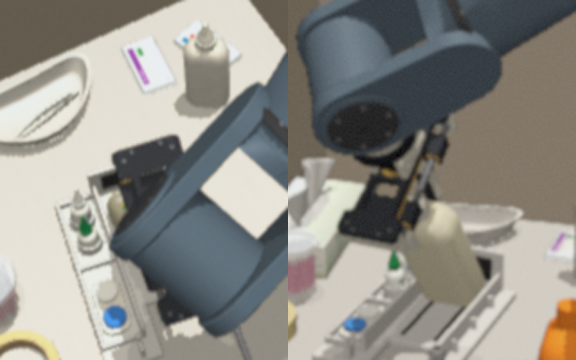

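View pics/lw6.png

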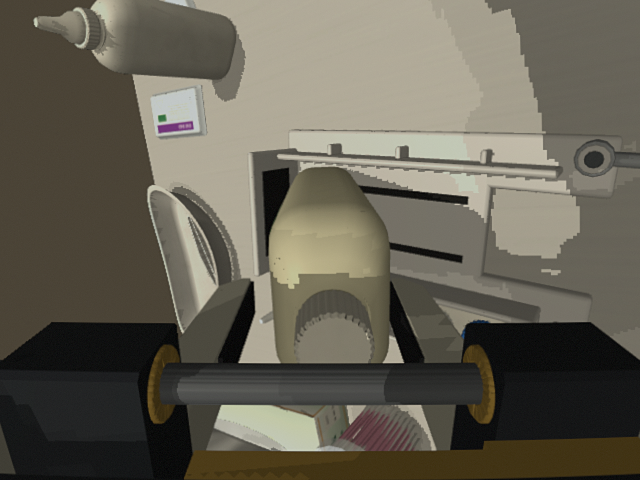

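```bash
python3 -m inch '[{"hand":0.65,"x":0.0043,"y":0,"z":-0.0007,"ax":0,"ay":-1.5,"az":0},{"hand":0.65,"x":0.0043,"y":0,"z":-0.0007,"ax":0,"ay":-1.5,"az":0},{"hand":0.65,"x":0.0043,"y":0,"z":-0.0007,"ax":0,"ay":-1.5,"az":0},{"hand":0.65,"x":0.0043,"y":0,"z":-0.0007,"ax":0,"ay":-1.5,"az":0},{"hand":0.65,"x":0.0043,"y":0,"z":-0.0007,"ax":0,"ay":-1.5,"az":0},{"hand":0.65,"x":0.0043,"y":0,"z":-0.0007,"ax":0,"ay":-1.5,"az":0},{"hand":0.65,"x":0.0043,"y":0,"z":-0.0007,"ax":0,"ay":-1.5,"az":0},{"hand":0.65,"x":0.0043,"y":0,"z":-0.0007,"ax":0,"ay":-1.5,"az":0},{"hand":0.65,"x":0.0043,"y":0,"z":-0.0007,"ax":0,"ay":-1.5,"az":0},{"hand":0.65,"x":0,"y":0,"z":0,"ax":0,"ay":0,"az":0}]' 10
python3 look.py 7
```

```text
time: 12.2
position: [0.6344, 0.0302, 0.1408]
tcp_rot: [0.267, 0.696, 0.585, -0.319]
wrist_force: [0.0, 0.7, -0.8]
width: 0.0604
t 12.2 tcp c [167.3  -1.9 140.8] phi 49.1 zy 0.003 Fc [ 0.69  0.11 -0.84] w 60.4 q [ 0.27  0.83  1.3  -0.75  1.5  -0.88]
```

View pics/l7.png

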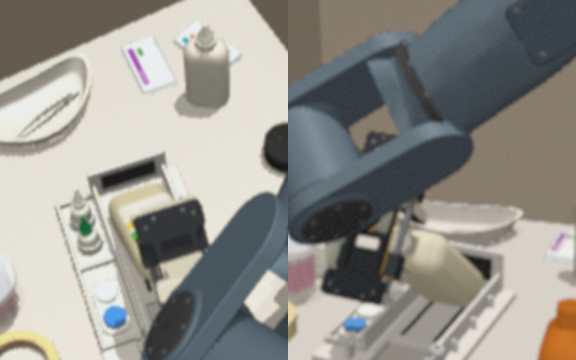

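View pics/lw7.png

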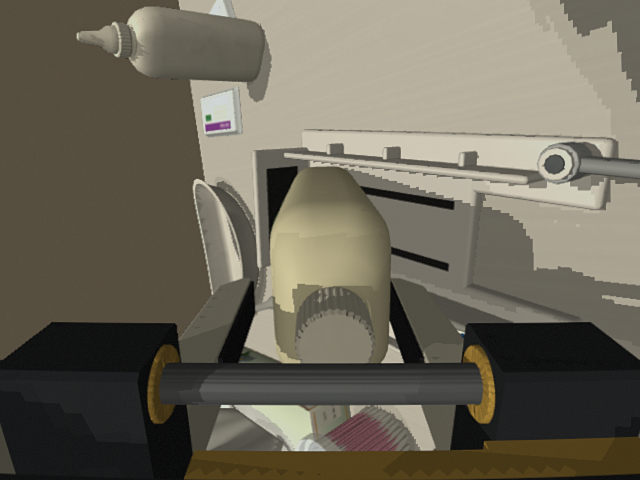

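```bash
cat > bo.py <<'E'
from look import *
def bott(p,th,y=0.):
    # front-bottom edge at (p, y, .012); returns transform bottle->world
    th=np.radians(th); B=np.eye(4)
    zx=np.array([np.sin(th),0,np.cos(th)]); xx=np.array([np.cos(th),0,-np.sin(th)])
    B[:3,:3]=np.c_[xx,[0,1,0],zx]; B[:3,3]=np.array([p,y,.012])-xx*.026
    return T@B
def drawb(n,im,B,sc,col=(0,255,255)):
    def L(pts,c=True):
        P=np.array(pts)@B[:3,:3].T+B[:3,3]; cv2.polylines(im,[np.round(project(n,P)*sc*16).astype(int).reshape(-1,1,2)],c,col,1,cv2.LINE_AA,4)
    for z in (0,.165): L([(a*.026,b*.041,z) for a,b in((-1,-1),(1,-1),(1,1),(-1,1))])
    for z in (.198,.216): L([(.014*np.cos(t),.014*np.sin(t),z) for t in np.linspace(0,6.28,30)])
if __name__=="__main__":
    k=sys.argv[1]; p=float(sys.argv[2])/1000; th=float(sys.argv[3])
    a=cv2.imread(f"pics/lw{k}.png"); a=cv2.resize(a,None,fx=2,fy=2,interpolation=cv2.INTER_CUBIC); drawb("wrist",a,bott(p,th),2); draw("wrist",a,T,2)
    cv2.imwrite(f"pics/o{k}_{p*1000:.0f}_{th:.0f}.png",a[200:800,320:1100])
E
python3 bo.py 7 59 49
```

```text
(no output)
```

View pics/o7_59_49.png

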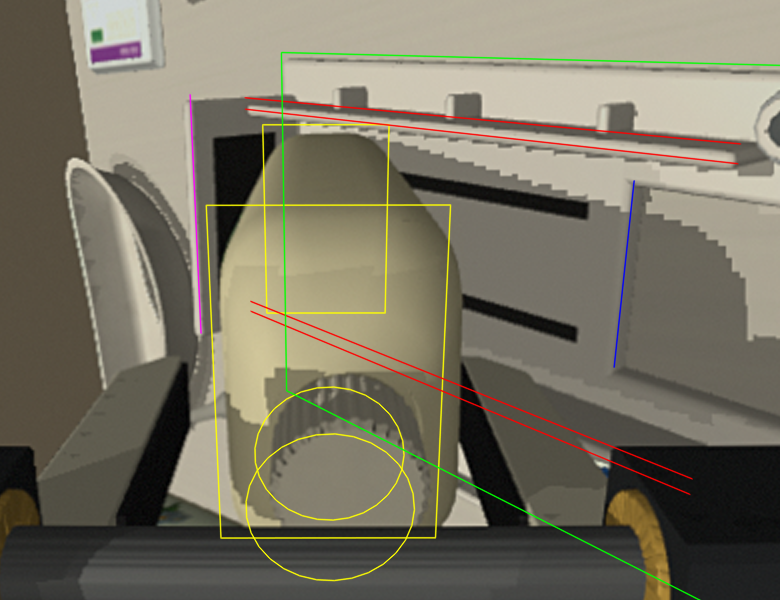

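```bash
python3 -m inch '[{"hand":0.65,"x":0.0043,"y":0,"z":-0.0007,"ax":0,"ay":-1.5,"az":0},{"hand":0.65,"x":0.0043,"y":0,"z":-0.0007,"ax":0,"ay":-1.5,"az":0},{"hand":0.65,"x":0.0043,"y":0,"z":-0.0007,"ax":0,"ay":-1.5,"az":0},{"hand":0.65,"x":0.0043,"y":0,"z":-0.0007,"ax":0,"ay":-1.5,"az":0},{"hand":0.65,"x":0.0043,"y":0,"z":-0.0007,"ax":0,"ay":-1.5,"az":0},{"hand":0.65,"x":0.0043,"y":0,"z":-0.0007,"ax":0,"ay":-1.5,"az":0},{"hand":0.65,"x":0.0043,"y":0,"z":-0.0007,"ax":0,"ay":-1.5,"az":0},{"hand":0.65,"x":0.0043,"y":0,"z":-0.0007,"ax":0,"ay":-1.5,"az":0},{"hand":0.65,"x":0,"y":0,"z":0,"ax":0,"ay":0,"az":0},{"hand":0.65,"x":0,"y":0,"z":0,"ax":0,"ay":0,"az":0}]' 10
python3 look.py 8; python3 bo.py 8 60 61
```

```text
time: 13.6
position: [0.6387, 0.0538, 0.1169]
tcp_rot: [0.327, 0.66, 0.554, -0.389]
wrist_force: [-0.4, 0.0, -1.1]
width: 0.0605
t 13.6 tcp c [191.3  -2.2 116.9] phi 61.1 zy 0.003 Fc [-0.05  0.37 -1.14] w 60.5 q [ 0.34  0.97  1.2  -0.87  1.65 -0.8 ]
```

View pics/l8.png

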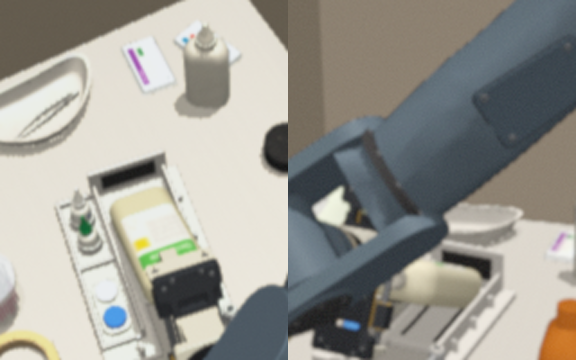

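View pics/o8_60_61.png

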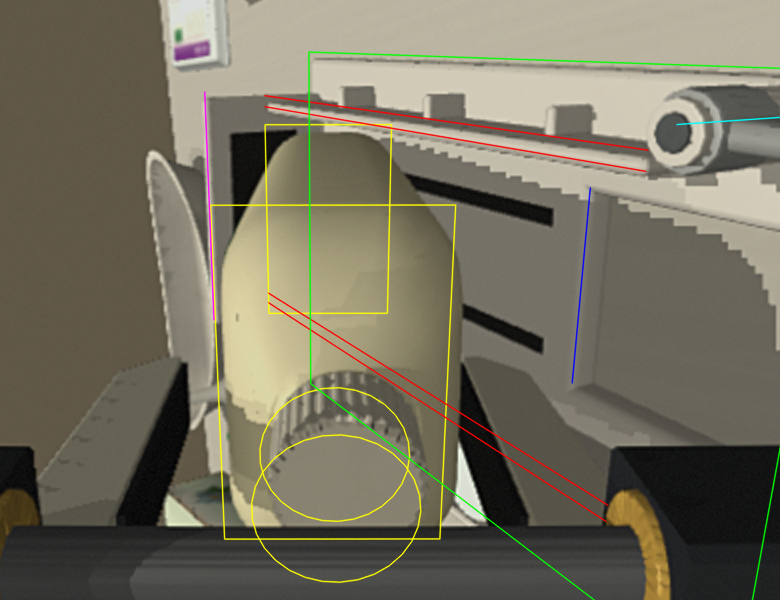

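```bash
python3 -m inch '[{"hand":0.65,"x":0.0043,"y":0,"z":-0.0007,"ax":0,"ay":-1.5,"az":0},{"hand":0.65,"x":0.0043,"y":0,"z":-0.0007,"ax":0,"ay":-1.5,"az":0},{"hand":0.65,"x":0.0043,"y":0,"z":-0.0007,"ax":0,"ay":-1.5,"az":0},{"hand":0.65,"x":0.0043,"y":0,"z":-0.0007,"ax":0,"ay":-1.5,"az":0},{"hand":0.71,"x":-0.0028,"y":0,"z":0,"ax":0,"ay":0,"az":0},{"hand":0.77,"x":-0.0028,"y":0,"z":0,"ax":0,"ay":0,"az":0},{"hand":0.83,"x":-0.0028,"y":0,"z":0,"ax":0,"ay":0,"az":0},{"hand":0.89,"x":-0.0028,"y":0,"z":0,"ax":0,"ay":0,"az":0},{"hand":0.95,"x":-0.0028,"y":0,"z":0,"ax":0,"ay":0,"az":0},{"hand":1,"x":-0.0023,"y":0,"z":0,"ax":0,"ay":0,"az":0}]' 10
python3 look.py 9; python3 bo.py 9 60 67
```

```text
time: 15.0
position: [0.6394, 0.0576, 0.118]
tcp_rot: [0.355, 0.639, 0.536, -0.423]
wrist_force: [-0.3, -0.1, -2.2]
width: 0.0917
t 15.0 tcp c [195.1  -2.2 118. ] phi 67.1 zy 0.003 Fc [-0.19  0.27 -2.15] w 91.7 q [ 0.36  1.02  1.17 -0.93  1.73 -0.79]
```

View pics/l9.png

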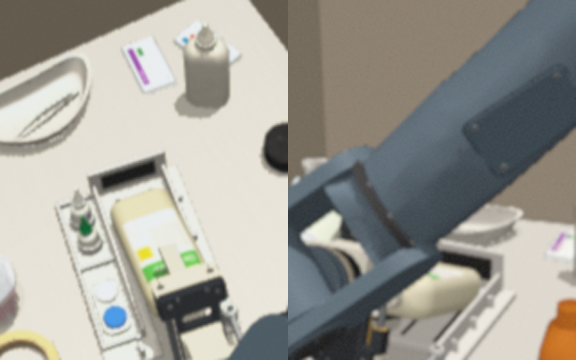

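View pics/o9_60_67.png

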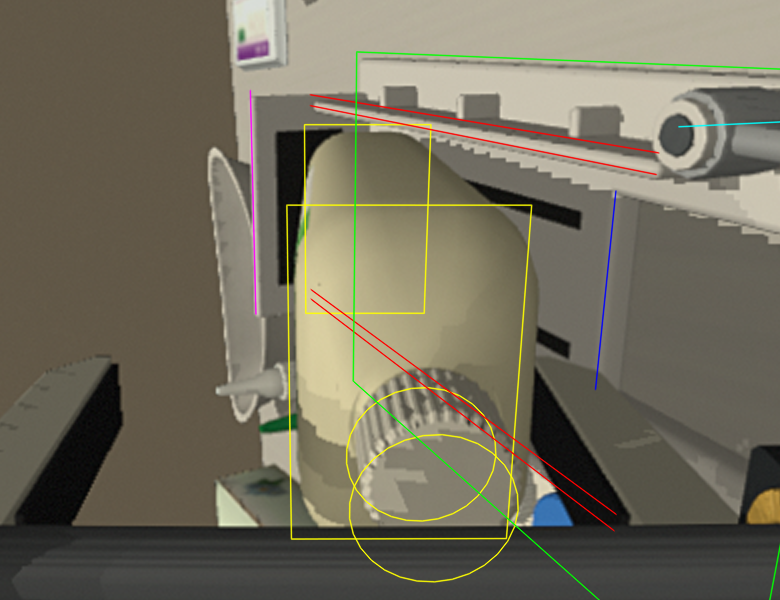

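```bash
python3 -m inch '[{"hand":1,"x":0.0043,"y":0,"z":0.0012,"ax":0,"ay":0,"az":0},{"hand":1,"x":0.0043,"y":0,"z":0.0012,"ax":0,"ay":0,"az":0},{"hand":1,"x":0.0043,"y":0,"z":0.0012,"ax":0,"ay":0,"az":0},{"hand":1,"x":0.0043,"y":0,"z":0.0012,"ax":0,"ay":0,"az":0},{"hand":1,"x":0.0043,"y":0,"z":0.0012,"ax":0,"ay":0,"az":0},{"hand":1,"x":0.003,"y":0,"z":-0.0008,"ax":0,"ay":0,"az":0},{"hand":1,"x":0.003,"y":0,"z":-0.0008,"ax":0,"ay":0,"az":0},{"hand":1,"x":0.003,"y":0,"z":-0.0008,"ax":0,"ay":0,"az":0},{"hand":1,"x":0.002,"y":0,"z":-0.0008,"ax":0,"ay":0,"az":0},{"hand":1,"x":0,"y":0,"z":0,"ax":0,"ay":0,"az":0}]' 10
python3 look.py 10; python3 bo.py 10 60 79
```

```text
time: 16.4
position: [0.6411, 0.0678, 0.0866]
tcp_rot: [0.355, 0.638, 0.536, -0.423]
wrist_force: [-0.2, -0.3, -1.5]
width: 0.0929
t 16.4 tcp c [205.5  -2.2  86.6] phi 67.1 zy 0.003 Fc [-0.33  0.17 -1.47] w 92.9 q [ 0.37  1.08  1.14 -0.92  1.72 -0.76]
```

View pics/l10.png

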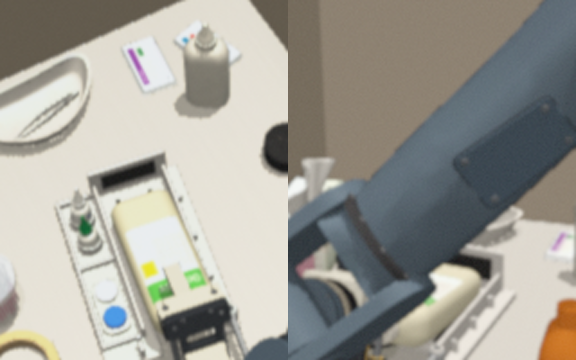

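View pics/o10_60_79.png

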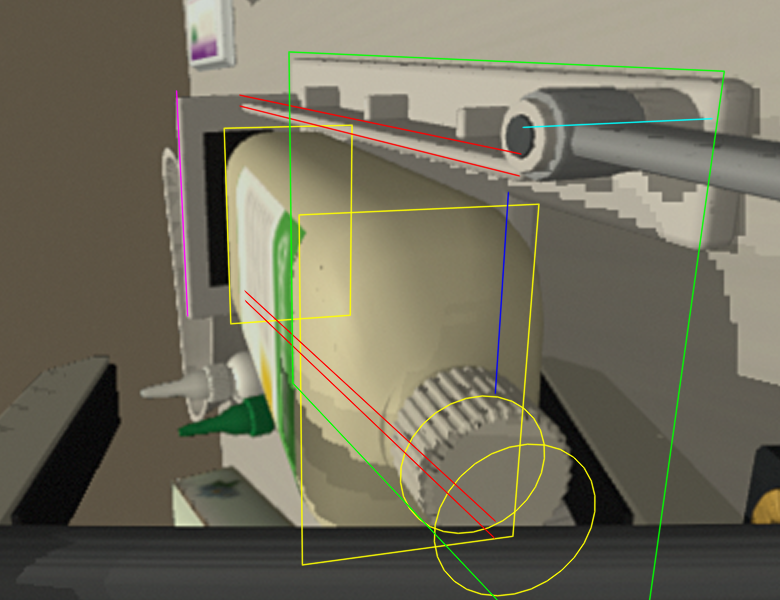

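```bash
python3 -m inch '[{"hand":1,"x":0.0022,"y":0,"z":-0.0018,"ax":0,"ay":0,"az":0},{"hand":1,"x":0.0022,"y":0,"z":-0.0018,"ax":0,"ay":0,"az":0},{"hand":1,"x":0.0022,"y":0,"z":-0.0018,"ax":0,"ay":0,"az":0},{"hand":1,"x":0.0022,"y":0,"z":-0.0018,"ax":0,"ay":0,"az":0},{"hand":1,"x":0.0022,"y":0,"z":-0.0018,"ax":0,"ay":0,"az":0},{"hand":1,"x":0.0022,"y":0,"z":-0.0018,"ax":0,"ay":0,"az":0},{"hand":1,"x":0.0022,"y":0,"z":-0.0018,"ax":0,"ay":0,"az":0},{"hand":1,"x":0.0022,"y":0,"z":-0.0018,"ax":0,"ay":0,"az":0},{"hand":1,"x":0.0022,"y":0,"z":-0.0018,"ax":0,"ay":0,"az":0},{"hand":1,"x":0,"y":0,"z":0,"ax":0,"ay":0,"az":0}]' 10
python3 look.py 11; python3 bo.py 11 60 84
```

```text
time: 17.8
position: [0.645, 0.0902, 0.0745]
tcp_rot: [0.355, 0.638, 0.536, -0.423]
wrist_force: [-0.3, 0.8, -2.5]
width: 0.0931
t 17.8 tcp c [228.2  -2.2  74.5] phi 67.1 zy 0.003 Fc [ 0.78  0.43 -2.49] w 93.1 q [ 0.4   1.12  1.08 -0.9   1.75 -0.76]
```

View pics/l11.png

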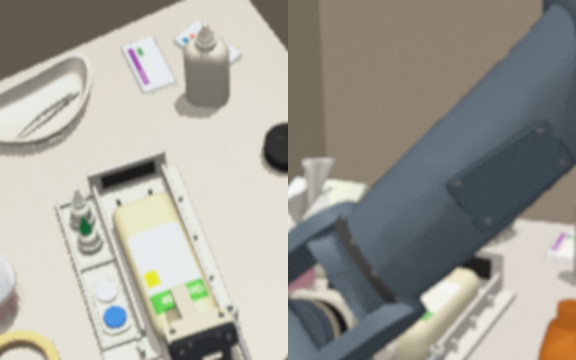

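View pics/o11_60_84.png

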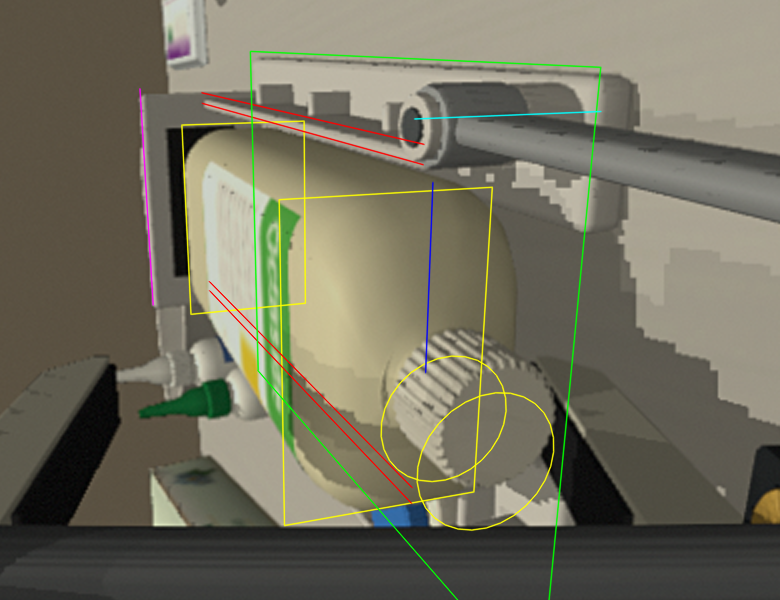

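```bash
python3 -m inch '[{"hand":1,"x":0.0015,"y":0,"z":-0.0011,"ax":0,"ay":0,"az":0},{"hand":1,"x":0.0015,"y":0,"z":-0.0011,"ax":0,"ay":0,"az":0},{"hand":1,"x":0.0015,"y":0,"z":-0.0011,"ax":0,"ay":0,"az":0},{"hand":1,"x":0.0015,"y":0,"z":-0.0011,"ax":0,"ay":0,"az":0},{"hand":1,"x":0.0015,"y":0,"z":-0.0011,"ax":0,"ay":0,"az":0},{"hand":1,"x":0.0015,"y":0,"z":-0.0011,"ax":0,"ay":0,"az":0},{"hand":1,"x":0.0015,"y":0,"z":-0.0011,"ax":0,"ay":0,"az":0},{"hand":1,"x":0.0015,"y":0,"z":-0.0011,"ax":0,"ay":0,"az":0},{"hand":1,"x":0.0015,"y":0,"z":-0.0011,"ax":0,"ay":0,"az":0},{"hand":1,"x":0,"y":0,"z":0,"ax":0,"ay":0,"az":0}]' 10
python3 look.py 12; python3 bo.py 12 58 89
```

```text
time: 19.2
position: [0.6475, 0.1042, 0.066]
tcp_rot: [0.355, 0.638, 0.536, -0.423]
wrist_force: [-0.6, -0.3, -2.3]
width: 0.0934
t 19.2 tcp c [242.4  -2.3  66. ] phi 67.1 zy 0.003 Fc [-0.43  0.53 -2.26] w 93.4 q [ 0.42  1.14  1.05 -0.89  1.76 -0.76]
```

View pics/o12_58_89.png

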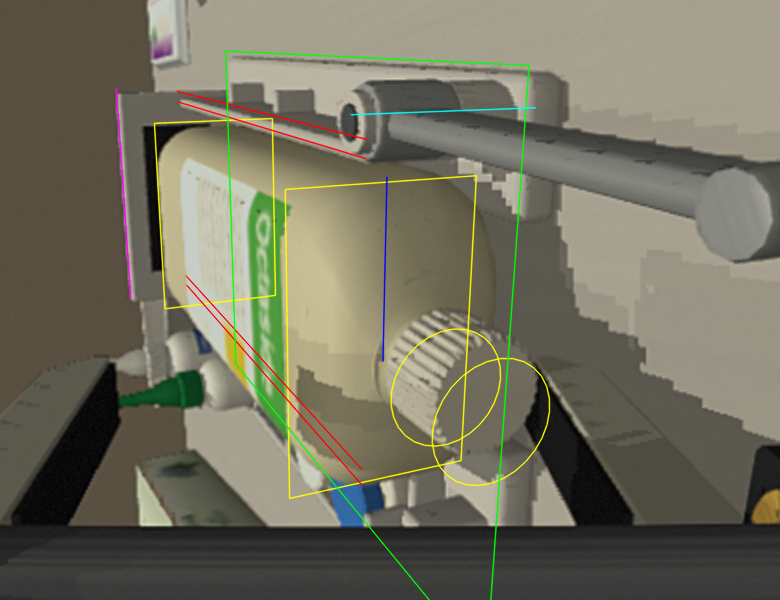

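```bash
python3 -m inch '[{"hand":1,"x":0.0012,"y":0,"z":-0.0008,"ax":0,"ay":0,"az":0},{"hand":1,"x":0.0012,"y":0,"z":-0.0008,"ax":0,"ay":0,"az":0},{"hand":1,"x":0.0012,"y":0,"z":-0.0008,"ax":0,"ay":0,"az":0},{"hand":1,"x":0.001,"y":0,"z":-0.0008,"ax":0,"ay":0,"az":0},{"hand":1,"x":0.001,"y":0,"z":-0.0008,"ax":0,"ay":0,"az":0},{"hand":1,"x":0,"y":0,"z":0,"ax":0,"ay":0,"az":0},{"hand":1,"x":0,"y":0,"z":0,"ax":0,"ay":0,"az":0},{"hand":1,"x":0,"y":0,"z":0,"ax":0,"ay":0,"az":0},{"hand":1,"x":0,"y":0,"z":0,"ax":0,"ay":0,"az":0},{"hand":1,"x":0,"y":0,"z":0,"ax":0,"ay":0,"az":0}]' 10
python3 look.py 13; python3 bo.py 13 58 90
```

```text
time: 20.6
position: [0.6486, 0.1098, 0.0626]
tcp_rot: [0.355, 0.638, 0.536, -0.423]
wrist_force: [-0.2, 0.2, 0.4]
width: 0.0928
t 20.6 tcp c [248.1  -2.4  62.6] phi 67.1 zy 0.003 Fc [0.14 0.19 0.35] w 92.8 q [ 0.42  1.15  1.03 -0.89  1.77 -0.76]
```

View pics/o13_58_90.png

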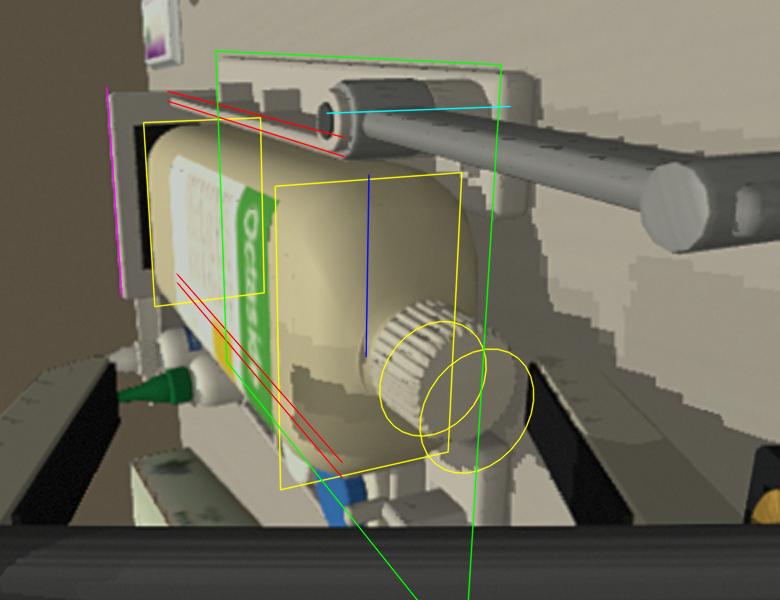

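```bash
python3 -m inch '[{"hand":1,"x":0,"y":0,"z":-0.006,"ax":0,"ay":0,"az":0},{"hand":1,"x":0,"y":0,"z":-0.03,"ax":0,"ay":0,"az":0},{"hand":1,"x":0,"y":0,"z":-0.034,"ax":0,"ay":0,"az":0},{"hand":1,"x":0,"y":0,"z":-0.005,"ax":0,"ay":6,"az":0},{"hand":0.8,"x":0,"y":0,"z":-0.005,"ax":0,"ay":8,"az":0},{"hand":0.5,"x":0,"y":0,"z":0,"ax":0,"ay":8,"az":0},{"hand":0.2,"x":0,"y":0,"z":0,"ax":0,"ay":8,"az":0},{"hand":0,"x":0,"y":0,"z":0,"ax":0,"ay":9,"az":0},{"hand":0,"x":0,"y":0,"z":0,"ax":0,"ay":9,"az":0},{"hand":0,"x":0,"y":0,"z":0,"ax":0,"ay":9,"az":0}]' 10
python3 look.py 14; python3 bo.py 14 58 90
```

```text
time: 22.0
position: [0.6617, 0.1828, 0.0952]
tcp_rot: [0.056, 0.763, 0.641, -0.065]
wrist_force: [-0.6, -0.4, -0.7]
width: 0.0376
t 22.0 tcp c [322.3  -2.9  95.2] phi 9.8 zy -0.001 Fc [-0.51  0.51 -0.73] w 37.6 q [ 0.26  0.77  1.29 -0.17  1.16 -1.06]
```

View pics/lw14.png

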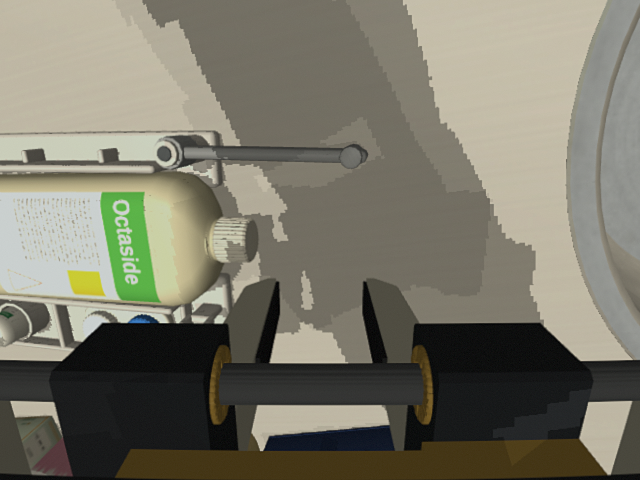

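View pics/l14.png

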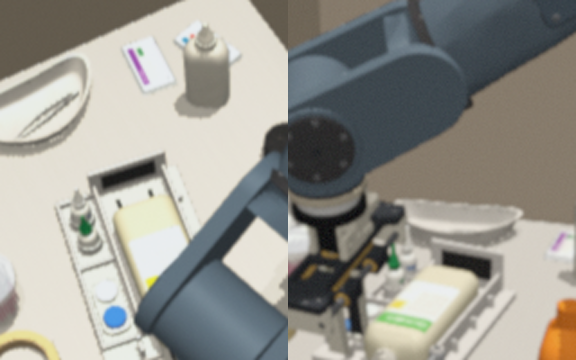

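```bash
python3 - <<'E'
from look import *
for px in ((256,240),(259,232)):
    for z in (.038,.052): print(px,z,np.round((Ti@np.r_[onplane("wrist",px,z),1])[:3]*1000,1))
E
python3 -m inch '[{"hand":0,"x":0,"y":0,"z":0,"ax":0,"ay":5,"az":0},{"hand":0,"x":0,"y":0,"z":0,"ax":0,"ay":4.8,"az":0},{"hand":0,"x":0,"y":0,"z":0.01,"ax":0,"ay":0,"az":0},{"hand":0,"x":0,"y":0,"z":0.01,"ax":0,"ay":0,"az":0},{"hand":0,"x":0,"y":0,"z":0.01,"ax":0,"ay":0,"az":0},{"hand":0,"x":0,"y":0,"z":0.01,"ax":0,"ay":0,"az":0},{"hand":0,"x":0,"y":-0.001,"z":0.01,"ax":0,"ay":0,"az":0},{"hand":0,"x":0,"y":-0.001,"z":0.01,"ax":0,"ay":0,"az":0},{"hand":0,"x":0,"y":-0.001,"z":0,"ax":0,"ay":0,"az":0},{"hand":0,"x":0,"y":0,"z":0,"ax":0,"ay":0,"az":0}]' 10
python3 look.py 15
```

```text
(256, 240) 0.038 [269.8   3.8  38. ]
(256, 240) 0.052 [274.8   8.3  52. ]
(259, 232) 0.038 [271.9   8.9  38. ]
(259, 232) 0.052 [276.8  13.1  52. ]
time: 23.4
position: [0.6584, 0.1824, 0.0345]
tcp_rot: [0.002, 0.766, 0.643, -0.002]
wrist_force: [0.2, 0.1, 0.1]
width: 0.0005
t 23.4 tcp c [3.214e+02 3.000e-01 3.450e+01] phi 0.3 zy -0.0 Fc [ 0.12 -0.21  0.08] w 0.5 q [ 0.2   0.8   1.39 -0.01  0.95 -1.19]
```

View pics/lw15.png

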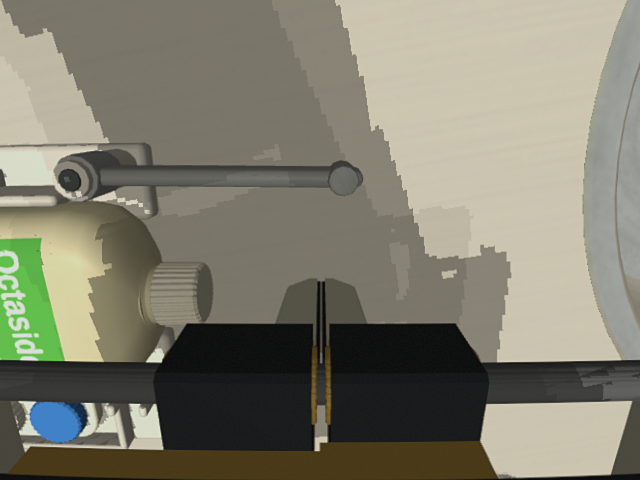

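View pics/l15.png

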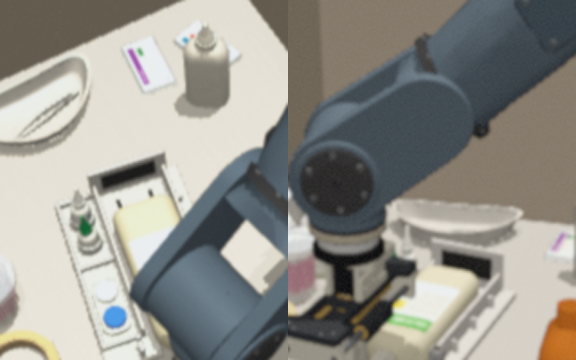

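```bash
python3 -m inch '[{"hand":0,"x":-0.006,"y":0,"z":0,"ax":0,"ay":0,"az":0},{"hand":0,"x":-0.006,"y":0,"z":0,"ax":0,"ay":0,"az":0},{"hand":0,"x":-0.006,"y":0,"z":0,"ax":0,"ay":0,"az":0},{"hand":0,"x":-0.006,"y":0,"z":0,"ax":0,"ay":0,"az":0},{"hand":0,"x":-0.002,"y":0,"z":0,"ax":0,"ay":0,"az":0},{"hand":0,"x":-0.002,"y":0,"z":0,"ax":0,"ay":0,"az":0},{"hand":0,"x":-0.002,"y":0,"z":0,"ax":0,"ay":0,"az":0},{"hand":0,"x":-0.002,"y":0,"z":0,"ax":0,"ay":0,"az":0},{"hand":0,"x":-0.002,"y":0,"z":0,"ax":0,"ay":0,"az":0},{"hand":0,"x":-0.002,"y":0,"z":0,"ax":0,"ay":0,"az":0}]' 10
python3 look.py 16
```

```text
time: 24.8
position: [0.652, 0.1468, 0.0343]
tcp_rot: [0.002, 0.766, 0.643, -0.002]
wrist_force: [0.8, 0.4, -0.5]
width: 0.0005
t 24.8 tcp c [285.2   0.5  34.3] phi 0.3 zy 0.0 Fc [ 0.53 -0.68 -0.47] w 0.5 q [ 0.15  0.78  1.44 -0.01  0.93 -1.24]
```

View pics/lw16.png

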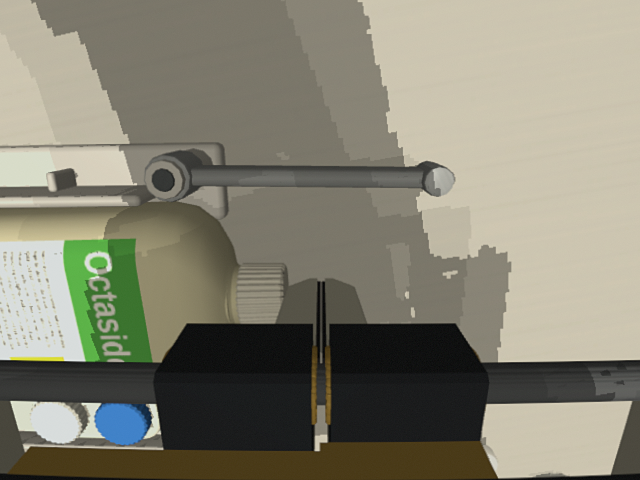

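```bash
python3 -m inch '[{"hand":0,"x":-0.0015,"y":0,"z":0,"ax":0,"ay":0,"az":0},{"hand":0,"x":-0.0015,"y":0,"z":0,"ax":0,"ay":0,"az":0},{"hand":0,"x":-0.002,"y":0,"z":0,"ax":0,"ay":0,"az":0},{"hand":0,"x":-0.003,"y":0,"z":0,"ax":0,"ay":0,"az":0},{"hand":0,"x":-0.003,"y":0,"z":0,"ax":0,"ay":0,"az":0},{"hand":0,"x":-0.003,"y":0,"z":0,"ax":0,"ay":0,"az":0},{"hand":0,"x":-0.003,"y":0,"z":0,"ax":0,"ay":0,"az":0},{"hand":0,"x":-0.003,"y":0,"z":0,"ax":0,"ay":0,"az":0},{"hand":0,"x":-0.003,"y":0,"z":0,"ax":0,"ay":0,"az":0},{"hand":0,"x":-0.003,"y":0,"z":0,"ax":0,"ay":0,"az":0}]' 10
python3 look.py 17; python3 bo.py 17 26 90
```

```text
time: 26.2
position: [0.6475, 0.1211, 0.0345]
tcp_rot: [0.002, 0.766, 0.643, -0.002]
wrist_force: [1.5, 2.7, -0.6]
width: 0.0006
t 26.2 tcp c [259.1   0.7  34.5] phi 0.3 zy 0.0 Fc [ 2.88 -1.05 -0.59] w 0.6 q [ 0.12  0.76  1.47 -0.01  0.92 -1.28]
```

View pics/lw17.png

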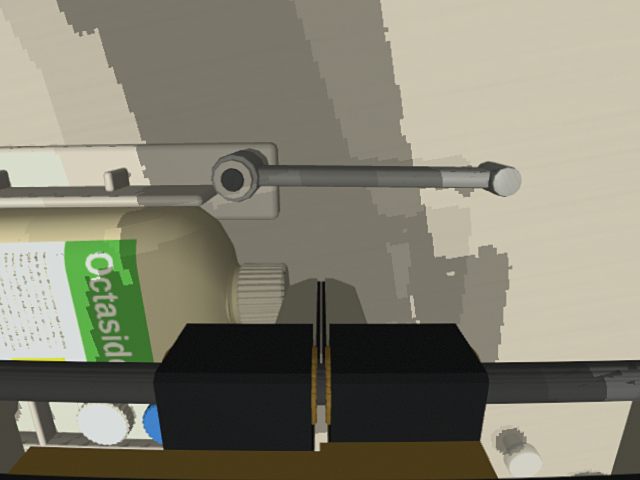

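View pics/l17.png

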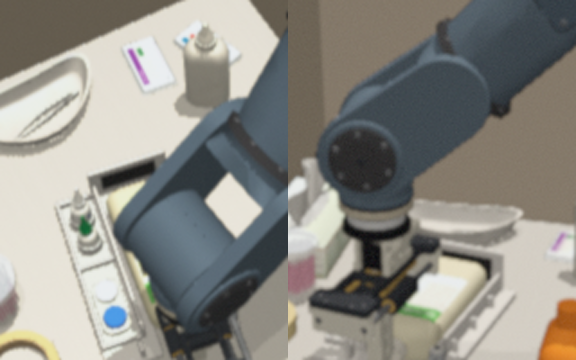

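```bash
python3 -m inch '[{"hand":0,"x":-0.0025,"y":0,"z":0,"ax":0,"ay":0,"az":0},{"hand":0,"x":-0.0025,"y":0,"z":0,"ax":0,"ay":0,"az":0},{"hand":0,"x":-0.0025,"y":0,"z":0,"ax":0,"ay":0,"az":0},{"hand":0,"x":-0.0025,"y":0,"z":0,"ax":0,"ay":0,"az":0},{"hand":0,"x":-0.0025,"y":0,"z":0,"ax":0,"ay":0,"az":0},{"hand":0,"x":-0.0025,"y":0,"z":0,"ax":0,"ay":0,"az":0},{"hand":0,"x":-0.0025,"y":0,"z":0,"ax":0,"ay":0,"az":0},{"hand":0,"x":-0.0025,"y":0,"z":0,"ax":0,"ay":0,"az":0},{"hand":0,"x":-0.002,"y":0,"z":0,"ax":0,"ay":0,"az":0},{"hand":0,"x":0,"y":0,"z":0,"ax":0,"ay":0,"az":0}]' 10
python3 look.py 18; python3 bo.py 18 4 90
```

```text
time: 27.6
position: [0.6436, 0.0994, 0.0346]
tcp_rot: [0.002, 0.766, 0.643, -0.002]
wrist_force: [-0.1, -0.9, -0.0]
width: 0.0004
t 27.6 tcp c [237.    0.7  34.6] phi 0.3 zy 0.0 Fc [-0.93 -0.09 -0.01] w 0.4 q [ 0.08  0.75  1.49 -0.01  0.9  -1.31]
```

View pics/lw18.png

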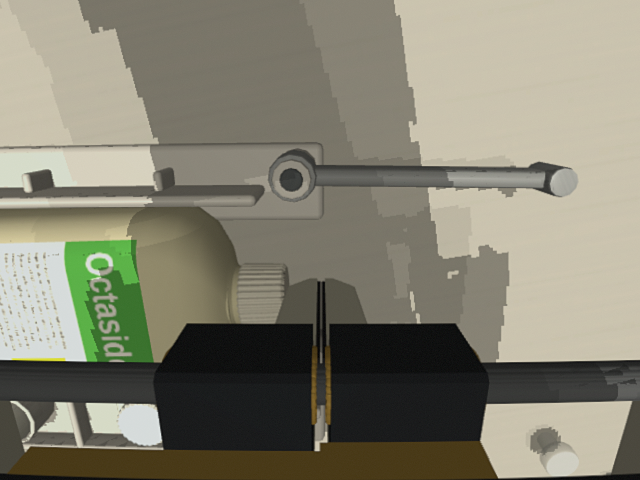

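View pics/l18.png

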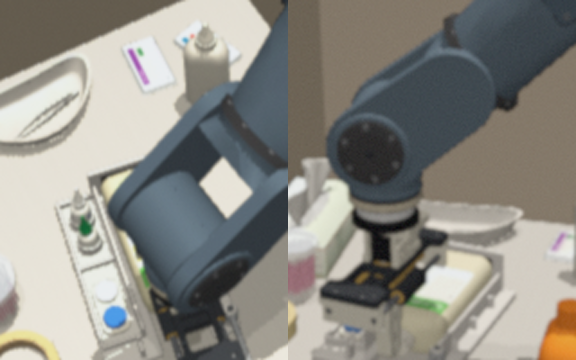

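```bash
python3 -m inch '[{"hand":0,"x":-0.001,"y":0,"z":0,"ax":0,"ay":0,"az":0},{"hand":0,"x":-0.001,"y":0,"z":0,"ax":0,"ay":0,"az":0},{"hand":0,"x":-0.001,"y":0,"z":0,"ax":0,"ay":0,"az":0},{"hand":0,"x":-0.001,"y":0,"z":0,"ax":0,"ay":0,"az":0},{"hand":0,"x":-0.001,"y":0,"z":0,"ax":0,"ay":0,"az":0},{"hand":0,"x":0,"y":0,"z":0,"ax":0,"ay":0,"az":0},{"hand":0,"x":0,"y":0,"z":0,"ax":0,"ay":0,"az":0},{"hand":0,"x":0,"y":0,"z":0,"ax":0,"ay":0,"az":0},{"hand":0,"x":0,"y":0,"z":0,"ax":0,"ay":0,"az":0},{"hand":0,"x":0,"y":0,"z":0,"ax":0,"ay":0,"az":0}]' 10
python3 look.py 19
```

```text
time: 29.0
position: [0.6429, 0.095, 0.0346]
tcp_rot: [0.002, 0.766, 0.643, -0.002]
wrist_force: [1.3, 4.0, -1.1]
width: 0.0004
t 29.0 tcp c [232.6   0.7  34.6] phi 0.3 zy -0.0 Fc [ 4.13 -0.61 -1.06] w 0.4 q [ 0.08  0.75  1.49 -0.01  0.9  -1.32]
```

View pics/lw19.png

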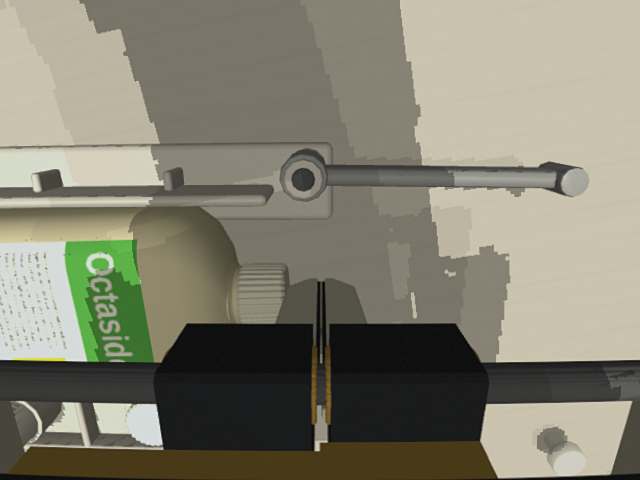

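```bash
python3 -m inch '[{"hand":0,"x":-0.0005,"y":0,"z":0,"ax":0,"ay":0,"az":0},{"hand":0,"x":-0.0005,"y":0,"z":0,"ax":0,"ay":0,"az":0},{"hand":0,"x":-0.0005,"y":0,"z":0,"ax":0,"ay":0,"az":0},{"hand":0,"x":0,"y":0,"z":0,"ax":0,"ay":0,"az":0},{"hand":0,"x":0,"y":0,"z":0,"ax":0,"ay":0,"az":0},{"hand":0,"x":0,"y":0,"z":0,"ax":0,"ay":0,"az":0},{"hand":0,"x":0,"y":0,"z":0,"ax":0,"ay":0,"az":0},{"hand":0,"x":0,"y":0,"z":0,"ax":0,"ay":0,"az":0},{"hand":0,"x":0,"y":0,"z":0,"ax":0,"ay":0,"az":0},{"hand":0,"x":0,"y":0,"z":0,"ax":0,"ay":0,"az":0}]' 10
python3 look.py 20
```

```text
time: 30.4
position: [0.6433, 0.0947, 0.035]
tcp_rot: [0.002, 0.766, 0.643, -0.001]
wrist_force: [3.7, 11.8, -1.7]
width: 0.0004
t 30.4 tcp c [2.324e+02 2.000e-01 3.500e+01] phi 0.2 zy -0.002 Fc [12.26 -1.68 -1.71] w 0.4 q [ 0.08  0.75  1.5  -0.    0.9  -1.32]
```

```bash
python3 -m inch '[{"hand":0,"x":0.001,"y":0,"z":0,"ax":0,"ay":0,"az":0},{"hand":0,"x":0.002,"y":0,"z":0,"ax":0,"ay":0,"az":0},{"hand":0,"x":0.008,"y":0,"z":0,"ax":0,"ay":0,"az":0},{"hand":0,"x":0.015,"y":0,"z":0,"ax":0,"ay":0,"az":0},{"hand":0,"x":0.02,"y":0,"z":-0.02,"ax":0,"ay":0,"az":0},{"hand":0,"x":0.02,"y":0,"z":-0.03,"ax":0,"ay":0,"az":0},{"hand":0,"x":0.014,"y":-0.015,"z":0,"ax":0,"ay":0,"az":0},{"hand":0,"x":0,"y":-0.025,"z":0,"ax":0,"ay":0,"az":0},{"hand":0,"x":0,"y":-0.025,"z":0,"ax":0,"ay":0,"az":0},{"hand":0,"x":0,"y":-0.025,"z":0,"ax":0,"ay":0,"az":0}]' 10
python3 look.py 21
python3 - <<'E'
from look import *
places("wrist",["gate_hinge","gate_end","cap_top","bottle"])
E
```

```text
time: 31.8
position: [0.5658, 0.1885, 0.0831]
tcp_rot: [0.001, 0.766, 0.643, -0.003]
wrist_force: [0.1, -0.5, -0.6]
width: 0.0004
t 31.8 tcp c [311.5  92.6  83.1] phi 0.3 zy 0.002 Fc [-0.5  -0.14 -0.6 ] w 0.4 q [ 0.25  0.6   1.63 -0.01  0.91 -1.15]
wrist gate_hinge 0.89 [0.5886 0.1    0.0371]
```

View pics/lw21.png

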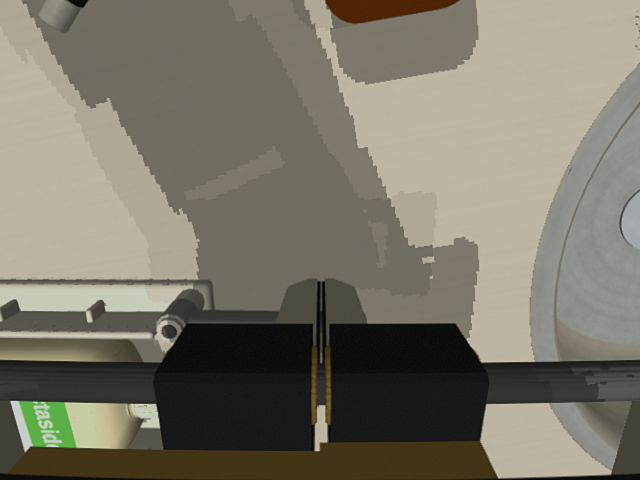

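View pics/l21.png

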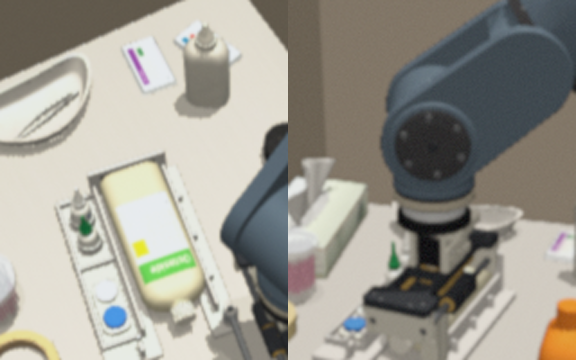

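```bash
python3 -m inch '[{"hand":0,"x":0,"y":0,"z":0.02,"ax":0,"ay":0,"az":0},{"hand":0,"x":0,"y":0,"z":0.02,"ax":0,"ay":0,"az":0},{"hand":0,"x":0,"y":0,"z":0.012,"ax":0,"ay":0,"az":0},{"hand":0,"x":0.002,"y":0.01,"z":0,"ax":0,"ay":0,"az":0},{"hand":0,"x":0,"y":0.01,"z":0,"ax":0,"ay":0,"az":0},{"hand":0,"x":0,"y":0.01,"z":0,"ax":0,"ay":0,"az":0},{"hand":0,"x":0,"y":0.012,"z":0,"ax":0,"ay":0,"az":0},{"hand":0,"x":-0.003,"y":0.012,"z":0,"ax":0,"ay":0,"az":0},{"hand":0,"x":-0.003,"y":0.012,"z":0,"ax":0,"ay":0,"az":0},{"hand":0,"x":0,"y":0,"z":0,"ax":0,"ay":0,"az":0}]' 10
python3 look.py 22
```

```text
time: 33.4
position: [0.633, 0.1717, 0.0322]
tcp_rot: [0.002, 0.766, 0.642, -0.002]
wrist_force: [-0.3, -0.1, 0.8]
width: 0.0004
t 33.4 tcp c [306.5  23.5  32.2] phi 0.3 zy -0.001 Fc [-0.16  0.26  0.81] w 0.4 q [ 0.2   0.76  1.48 -0.01  0.91 -1.2 ]
```

View pics/lw22.png

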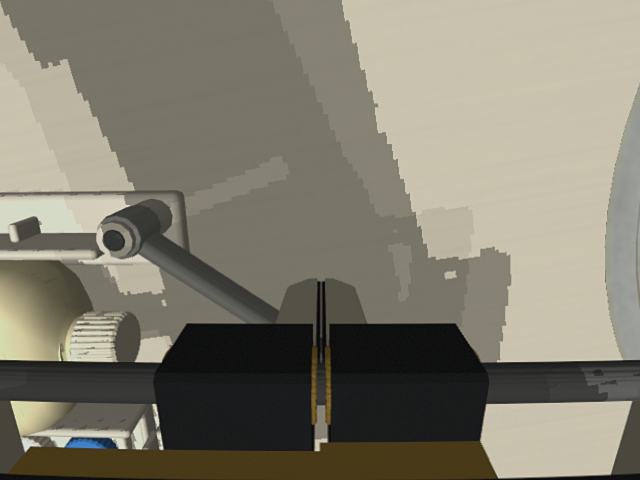

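```bash
python3 -m inch '[{"hand":0,"x":-0.004,"y":0.0085,"z":0,"ax":0,"ay":0,"az":0},{"hand":0,"x":-0.004,"y":0.0085,"z":0,"ax":0,"ay":0,"az":0},{"hand":0,"x":-0.0075,"y":0.008,"z":0,"ax":0,"ay":0,"az":0},{"hand":0,"x":-0.0075,"y":0.008,"z":0,"ax":0,"ay":0,"az":0},{"hand":0,"x":-0.009,"y":0.006,"z":0,"ax":0,"ay":0,"az":0},{"hand":0,"x":-0.009,"y":0.006,"z":0,"ax":0,"ay":0,"az":0},{"hand":0,"x":-0.0065,"y":0.003,"z":0,"ax":0,"ay":0,"az":0},{"hand":0,"x":-0.0065,"y":0.003,"z":0,"ax":0,"ay":0,"az":0},{"hand":0,"x":0,"y":0,"z":0,"ax":0,"ay":0,"az":0},{"hand":0,"x":0,"y":0,"z":0,"ax":0,"ay":0,"az":0}]' 10
python3 look.py 23
```

```text
time: 34.8
position: [0.673, 0.1104, 0.0325]
tcp_rot: [0.002, 0.766, 0.643, -0.002]
wrist_force: [0.7, 0.2, -0.5]
width: 0.0006
t 34.8 tcp c [252.9 -26.3  32.5] phi 0.3 zy -0.0 Fc [ 0.29 -0.61 -0.49] w 0.6 q [ 0.1   0.8   1.4  -0.01  0.95 -1.3 ]
```

View pics/lw23.png

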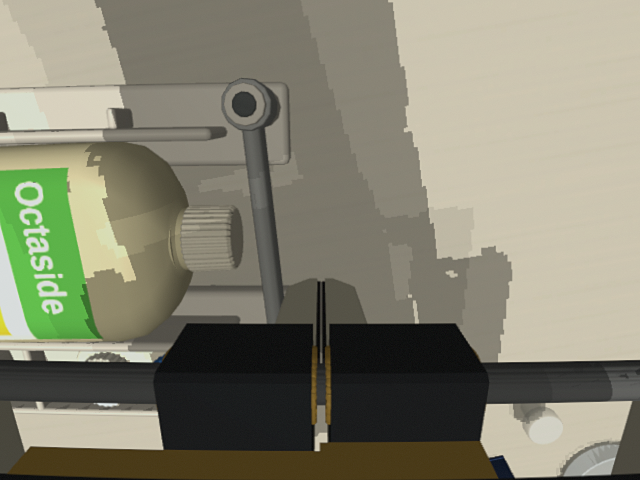

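```bash
python3 -m inch '[{"hand":0,"x":-0.0015,"y":0,"z":0,"ax":0,"ay":0,"az":0},{"hand":0,"x":-0.0015,"y":0,"z":0,"ax":0,"ay":0,"az":0},{"hand":0,"x":-0.0015,"y":0,"z":0,"ax":0,"ay":0,"az":0},{"hand":0,"x":-0.0015,"y":0,"z":0,"ax":0,"ay":0,"az":0},{"hand":0,"x":-0.0015,"y":0,"z":0,"ax":0,"ay":0,"az":0},{"hand":0,"x":-0.0015,"y":0,"z":0,"ax":0,"ay":0,"az":0},{"hand":0,"x":0,"y":0,"z":0,"ax":0,"ay":0,"az":0},{"hand":0,"x":0,"y":0,"z":0,"ax":0,"ay":0,"az":0},{"hand":0,"x":0,"y":0,"z":0,"ax":0,"ay":0,"az":0},{"hand":0,"x":0,"y":0,"z":0,"ax":0,"ay":0,"az":0}]' 10
python3 look.py 24
```

```text
time: 36.2
position: [0.6717, 0.1023, 0.0326]
tcp_rot: [0.001, 0.766, 0.643, -0.001]
wrist_force: [1.8, 5.5, -1.3]
width: 0.0007
t 36.2 tcp c [244.6 -26.4  32.6] phi 0.2 zy -0.001 Fc [ 5.71 -0.84 -1.33] w 0.7 q [ 0.08  0.79  1.4  -0.    0.94 -1.31]
```

View pics/lw24.png

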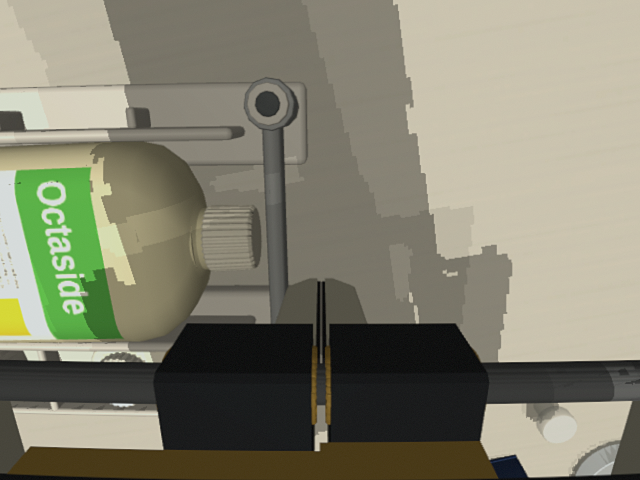

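```bash
python3 -m inch '[{"hand":0,"x":-0.0005,"y":0,"z":0,"ax":0,"ay":0,"az":0},{"hand":0,"x":0,"y":0,"z":0,"ax":0,"ay":0,"az":0},{"hand":0,"x":0.002,"y":0,"z":0,"ax":0,"ay":0,"az":0},{"hand":0,"x":0.01,"y":0,"z":0,"ax":0,"ay":0,"az":0},{"hand":0,"x":0.02,"y":0,"z":0,"ax":0,"ay":0,"az":0},{"hand":0,"x":0.03,"y":0,"z":-0.02,"ax":0,"ay":0,"az":0},{"hand":0,"x":0.02,"y":0,"z":-0.04,"ax":0,"ay":0,"az":0},{"hand":0,"x":0,"y":-0.03,"z":-0.05,"ax":0,"ay":0,"az":0},{"hand":0,"x":0,"y":-0.04,"z":-0.05,"ax":0,"ay":0,"az":0},{"hand":0,"x":0,"y":-0.04,"z":-0.05,"ax":0,"ay":0,"az":0}]' 10
python3 look.py 25
python3 - <<'E'
from look import *
a=cv2.imread("pics/lw25.png")
a=cv2.resize(a,None,fx=2,fy=2,interpolation=cv2.INTER_CUBIC)
def L(p):
    P=np.array(p)@T[:3,:3].T+T[:3,3]; cv2.polylines(a,[np.round(project("wrist",P)*32).astype(int).reshape(-1,1,2)],False,(0,255,255),1,cv2.LINE_AA,4)
L([(.226,.058,.047),(.226,-.046,.047)]); L([(.216,-.014,.038),(.216,.014,.038)]); L([(0,-.05,.064),(0,.05,.064)])
cv2.imwrite("pics/o25.png",cv2.resize(a,(800,600),interpolation=cv2.INTER_AREA))
for n in("wrist","scene","side"):
    ctrl.snapshot(n)
    W=Tcam(n)
    for t in("bottle","cap_top","gate_hinge","gate_end","dropper_green","dropper_white","lens_case"):
        for d in ctrl.place_of(n,t)[:1]:
            p=W[:3,:3]@d["point"]+W[:3,3]; print(n,t,round(d["confidence"],2),np.round((Ti@np.r_[p,1])[:3]*1000,1))
E
```

```text
time: 37.6
position: [0.578, 0.2028, 0.2413]
tcp_rot: [0.002, 0.766, 0.643, -0.002]
wrist_force: [0.7, 1.4, 0.2]
width: 0.0006
t 37.6 tcp c [327.7  83.  241.3] phi 0.3 zy -0.0 Fc [ 1.5  -0.46  0.2 ] w 0.6 q [ 0.26  0.45  1.45 -0.    1.24 -1.13]
wrist bottle 0.94 [350.5 250.4  -1.9]
wrist cap_top 0.6 [213.2   4.3  32.7]
wrist gate_hinge 0.8 [224.5  56.7  35.4]
wrist gate_end 0.93 [223.3 -44.8  36.8]
wrist dropper_green 0.79 [ 65.6 -76.2   7.8]
wrist dropper_white 0.62 [ 26.6 -79.1   9.9]
wrist lens_case 0.75 [158.  -77.2   9.1]
scene bottle 0.81 [353.1 250.6   3.4]
scene cap_top 0.94 [214.9   2.8  37.3]
scene gate_hinge 0.96 [227.8  55.3  39.2]
scene gate_end 0.85 [228.1 -42.   40.2]
scene dropper_green 0.42 [ 62.8 -73.3  12.3]
scene dropper_white 0.73 [ 24.6 -71.3  11. ]
scene lens_case 0.82 [159.1 -75.2  10.8]
side bottle 0.73 [351.8 247.   -0.5]
side cap_top 0.8 [217.8   4.2  34.5]
side gate_hinge 0.55 [228.3  58.2  35.6]
side gate_end 0.67 [229.9 -46.6  35.4]
side dropper_green 0.53 [ 66.7 -77.6  12.1]
side dropper_white 0.59 [ 28.8 -75.6  11.2]
```

View pics/o25.png

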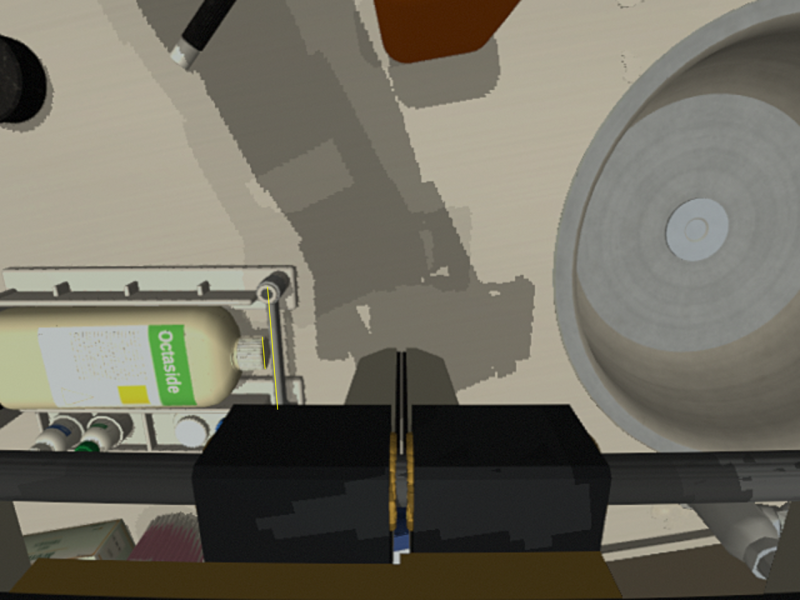

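View pics/l25.png

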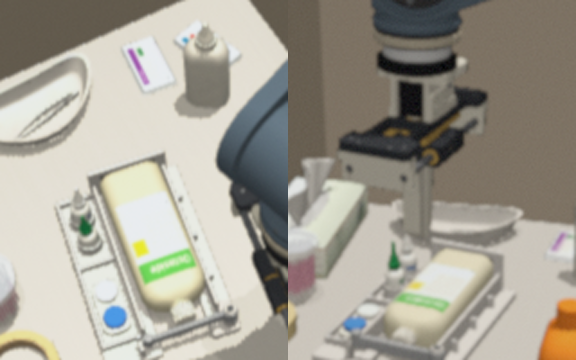

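```bash
python3 - <<'E'
from look import *
st(); print(np.abs(ctrl.get_state()["joint_velocities"]).max()); print(ctrl.close_job())
E
```

```text
t 38.95 tcp c [326.7  81.5 239.7] phi 0.3 zy -0.0 Fc [-0.21 -0.33 -0.01] w 0.7 q [ 0.26  0.45  1.45 -0.01  1.24 -1.13]
0.0015474370945734637
the job is handed in; nothing more can be done
None
```

The bottle is lying on its broad side in the lane, base home against the heel plate, with the steel gate shut across its cap. I handed the job in at about 39 s of the 72 s allowed. `close_job` gives no verdict.

**How it was done:** I straddled the bottle with loose fingers and tipped it with the rear finger. The front finger then let it down the rest of the way. Next I pushed it home by the cap end with the fingers closed, and swung the gate shut.

**Last checks:**
- **Bottle:** all three cameras put the cap top at about x 213–218 mm, y +3 to +4 mm and z 33–37 mm in the carrier's frame, so the base is within a few mm of the heel plate. The pictures show it flat between the lane walls.
- **Gate:** the bar end lines up with the hinge to within about 2 mm along the lane in all three cameras. The push ended against firm resistance of about 6 N.
- **Other things:** the eye-drop bottles and lens case showed no visible movement. I did not re-measure the other things.
- **Robot:** the arm was at rest, clear of everything, with wrist force near zero.

**What did not check out cleanly:**
- **Push force:** the wrist read about 12 N at the end of the push home, not far under the 15 N limit.
- **Bottle origin:** in the last pictures the network's best "bottle" answer was the orange look-alike in every view. The final bottle pose therefore rests on the cap-top point and the pictures.

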